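Pack the gears in tins, shut the drawer and bolt it

TASK

Pack all the hubbed gears from the bench into the open drawer of the green chest: lift a stamped tin for each gear off the top of the nested stack, one tin at a time without bringing the next one up with it, and set it flat in a bay of its own with one gear lying flat in it, hub up. Leave the spare tins nested where they stand. When every gear is packed, push the drawer fully shut and then slide the barrel bolt on its front fully home into the keeper; leave the oil can, the spanner and the jar alone.

Things in the scene. Friction and masses are not known exactly. Their poses are not given: they have to be found in the camera images.
- gear1: steel spur gear with a hub, lying on the bench hub up: toothed disc 40 mm across and 14 mm thick, and on it a plain round hub 20 mm in diameter and 24 mm high (38 mm in all). 0.2 kg. Origin: centre of its underside; z up through the hub. May be absent.
- gear2: steel spur gear with a hub, lying on the bench hub up: toothed disc 40 mm across and 14 mm thick, and on it a plain round hub 20 mm in diameter and 24 mm high (38 mm in all). 0.2 kg. Origin: centre of its underside; z up through the hub. May be absent.
- gear3: steel spur gear with a hub, lying on the bench hub up: toothed disc 40 mm across and 14 mm thick, and on it a plain round hub 20 mm in diameter and 24 mm high (38 mm in all). 0.2 kg. Origin: centre of its underside; z up through the hub. May be absent.
- tin1: stamped steel tin, open on top, 92 (its x) by 66 (its y) by 34 mm high, 0.1 kg, sheet 2 mm: the top 14 mm is an upright collar, whose shoulder rests on the rim of the tin below; under it the sides taper to 75 by 49 mm. Origin: centre of its underside, z up. Nested tins stand 14 mm above one another, so only the top 14 mm of the top tin is free to grip. Bottom of the stack.
- tin2: stamped steel tin, open on top, 92 (its x) by 66 (its y) by 34 mm high, 0.1 kg, sheet 2 mm: the top 14 mm is an upright collar, whose shoulder rests on the rim of the tin below; under it the sides taper to 75 by 49 mm. Origin: centre of its underside, z up. Nested tins stand 14 mm above one another, so only the top 14 mm of the top tin is free to grip. Second from the bottom.
- tin3: stamped steel tin, open on top, 92 (its x) by 66 (its y) by 34 mm high, 0.1 kg, sheet 2 mm: the top 14 mm is an upright collar, whose shoulder rests on the rim of the tin below; under it the sides taper to 75 by 49 mm. Origin: centre of its underside, z up. Nested tins stand 14 mm above one another, so only the top 14 mm of the top tin is free to grip. Third from the bottom.
- tin4: stamped steel tin, open on top, 92 (its x) by 66 (its y) by 34 mm high, 0.1 kg, sheet 2 mm: the top 14 mm is an upright collar, whose shoulder rests on the rim of the tin below; under it the sides taper to 75 by 49 mm. Origin: centre of its underside, z up. Nested tins stand 14 mm above one another, so only the top 14 mm of the top tin is free to grip. Top of the stack at the start.
- chest: green sheet-steel drawer chest fixed to the bench, 200 mm deep (x), 340 mm wide (y), 90 mm high, with one drawer. Origin: centre of its underside; its x points away from the robot, y to the left seen from the robot, z up. The drawer slides out along -x, towards the robot.
- drawer (a joint): how far the drawer is pulled out, m: 0 shut (its front flush with the chest's front), up to 0.15; it starts nearly fully out. Slides with about 3 N and stays where it is left.
- drawer_front (a point): centre of the outer face of the drawer's front panel (294 mm wide, 8 to 80 mm above the bench; this point is at 44 mm). Moves with the drawer; axes as the chest's. A bow pull stands 22 mm out from the panel from 0 to 80 mm to the right (-y) of this point; the panel is bare from there to the bolt's back plate, 53 mm to the left.
- bay_left (a point): centre of the floor of the drawer's left (+y) bay (92 mm wide along the chest's y, 118 mm deep along its x). Moves with the drawer; axes as the chest's. This floor is 14 mm above the bench; above it the dividers stand 18 mm, the drawer's sides and back 22 mm, its front panel 66 mm.
- bay_mid (a point): centre of the floor of the drawer's middle bay (92 mm wide along the chest's y, 118 mm deep along its x). Moves with the drawer; axes as the chest's. This floor is 14 mm above the bench; above it the dividers stand 18 mm, the drawer's sides and back 22 mm, its front panel 66 mm.
- bay_right (a point): centre of the floor of the drawer's right (-y) bay (92 mm wide along the chest's y, 118 mm deep along its x). Moves with the drawer; axes as the chest's. This floor is 14 mm above the bench; above it the dividers stand 18 mm, the drawer's sides and back 22 mm, its front panel 66 mm.
- bolt (a joint): travel of the barrel bolt on the upper left of the drawer front, m: 0 drawn back, 0.030 fully home in the keeper on the chest's left post (with the drawer shut). It slides to the left (the chest's +y), with about 3 N, and stays where it is left.
- bolt_knob (a point): middle of the bolt's knob, a round stud 62 mm above the bench sticking out 40 mm from the drawer front towards the robot: a stem 9 mm thick, with a head 15 mm in diameter on its last 14 mm. This point is 28.5 mm out from the panel, and moves with the bolt; axes as the chest's. Barrel and back plate stand out 14 mm from the panel.
- oilcan: bystander: red oil can, 60 mm in diameter, 115 mm high with its spout, standing on the back part of the chest's top. Origin: centre of its underside.
- spanner: bystander: spanner 190 mm long lying on the bench to the left of the gears. Origin: centre of its underside.
- jar: bystander: glass jar with steel lid, 60 mm in diameter, 75 mm high, on the bench beside the chest. Origin: centre of its underside.
Things that resemble listed ones, but are neither listed nor needed, are in the scene too. Leave any brown or red look-alike of the tin3 alone.

How it is judged:
On the way, in this order (a step that is already met when the one before it is completed fails the run):
1. with the drawer out, every gear lies flat in a tin of its own, and each of these tins stands flat in a bay of its own (horizontal distance between each of gear1, gear2, gear3 and bay_mid below 0.14 m and z of gear1 in the frame of bay_mid between -0.006 and 0.01 m and angle between each of gear1, gear2, gear3's own z axis and vertical below 0.3 rad and (distance between gear1 and tin2 below 0.025 m or distance between gear1 and tin3 below 0.025 m or distance between gear1 and tin4 below 0.025 m) and z of gear2 in the frame of bay_mid between -0.006 and 0.01 m and (distance between gear2 and tin2 below 0.025 m or distance between gear2 and tin3 below 0.025 m or distance between gear2 and tin4 below 0.025 m) and z of gear3 in the frame of bay_mid between -0.006 and 0.01 m and (distance between gear3 and tin2 below 0.025 m or distance between gear3 and tin3 below 0.025 m or distance between gear3 and tin4 below 0.025 m) and value of joint drawer above 0.08 m), for 0.3 s.
2. the drawer is fully shut, within 5 mm (value of joint drawer below 0.005 m), for 0.2 s.
3. the bolt is fully home in the keeper, within 3 mm, with the drawer still shut (value of joint drawer below 0.005 m and value of joint bolt above 0.027 m), for 0.2 s.
At the end, for the whole second after the job is handed in: Each gear flat, hub up, in a tin of its own (within 25 mm of the centre of its floor) that stands flat on the drawer floor; the other tins still nested, within 40 mm of where the stack was; drawer shut within 5 mm; bolt within 3 mm of full travel (all of step 3 and horizontal distance between each of gear1, gear2, gear3 and bay_mid below 0.14 m and z of gear1 in the frame of bay_mid between -0.006 and 0.01 m and angle between each of gear1, gear2, gear3's own z axis and vertical below 0.3 rad and (distance between gear1 and tin2 below 0.025 m or distance between gear1 and tin3 below 0.025 m or distance between gear1 and tin4 below 0.025 m) and z of gear2 in the frame of bay_mid between -0.006 and 0.01 m and (distance between gear2 and tin2 below 0.025 m or distance between gear2 and tin3 below 0.025 m or distance between gear2 and tin4 below 0.025 m) and z of gear3 in the frame of bay_mid between -0.006 and 0.01 m and (distance between gear3 and tin2 below 0.025 m or distance between gear3 and tin3 below 0.025 m or distance between gear3 and tin4 below 0.025 m) and distance of tin1 from where it was at the start of the episode below 0.04 m and (distance between tin2 and tin1 below 0.02 m or distance between tin2 and gear1 below 0.025 m or distance between tin2 and gear2 below 0.025 m or distance between tin2 and gear3 below 0.025 m) and (distance between tin3 and tin2 below 0.02 m or distance between tin3 and gear1 below 0.025 m or distance between tin3 and gear2 below 0.025 m or distance between tin3 and gear3 below 0.025 m) and (distance between tin4 and tin3 below 0.02 m or distance between tin4 and gear1 below 0.025 m or distance between tin4 and gear2 below 0.025 m or distance between tin4 and gear3 below 0.025 m)); the robot touches nothing.
It fails at once if a tin is lifted more than 13 mm while the next one up is still nested in it (dragged up with it) ((height (world z) of tin1 above 0.013 m and distance between tin2 and tin1 below 0.022 m) or (height (world z) of tin2 above 0.027 m and distance between tin3 and tin2 below 0.022 m) or (height (world z) of tin3 above 0.041 m and distance between tin4 and tin3 below 0.022 m)).
It fails at once if the oil can, the spanner or the jar is knocked or moved more than 30 mm, or tipped over (distance of any of oilcan, spanner, jar from where it was at the start of the episode above 0.03 m or angle between any of oilcan, jar's own z axis and vertical above 0.6 rad).
Of gear1, gear2, gear3 only 2 to 3 are there at a start; the rules pass over those that are not, and their reading is None.
At some moment in a run one of gear1, gear2, gear3 may be knocked a few centimetres aside while the robot is not near it.
It also fails if it takes over 210 s, if anything falls off the work surface, if the arm or the gripper's body presses on something with over 40 N, if the wrist force passes 120 N, or if a joint passes its speed limit or range.

ROBOT

A 7-joint arm with a two-finger parallel gripper is mounted at the origin on the work surface. World frame = base frame: x ahead of the robot, y to its left, z up, the work surface at z = 0. Lengths are in m, angles in rad, forces in N, time in s.
With the tool pointing down it reaches from about 0.4 to 0.875 m from the base axis. Payload 19.3 kg.
Tool frame: the origin (TCP) lies on the centre line of the jaws, within the pads' length; the fingertips stand 8 mm ahead of it and the grasp point (between the pads) lies 11 mm behind it; z points along the fingers, y is the line along which they close (so a half turn about z gives the same grasp; the last joint's range is limited). The gripper opens to 85 mm and grips with 20 to 120 N. Pads are 22 mm wide; open, the fingers measure 114 mm over their backs; the gripper's body (76 mm by 85 mm) begins 54 mm behind the grasp point. The pads swing forward as they close: fully open they stand 13 mm farther back than shut.
Start: joints at [-1.231, 0.521, -0.036, 1.599, 0.021, 1.021, -0.113], TCP at [0.249, 0.573, 0.239] pointing down, gripper open.
Joint ranges: [-2.91, 2.91], [-0.3, 2.13], [-1.5, 1.42], [0.17, 2.43], [-1.26, 4.41], [0.16, 1.93], [-2.52, 2.52]. Speed limits (rad/s): [1.89, 1.89, 2.39, 2.39, 3.01, 3.01, 3.01].

INTERFACE

Orientations are given as [roll, pitch, yaw] about the fixed x, y, z axes, in that order (R = Rz(yaw) Ry(pitch) Rx(roll)).
In Python, from workcell import status, grab_frame, camera_params, bot, search_frame, silhouettes gives the robot as it stands.
- The arm moves only by the shell command python3 -m creep 'ROWS' [FORCE]. ROWS is JSON, a list of rows, each a list of 5 numbers: the shift along the tool's x, y, z in units of 60 mm (1.0 is 60 mm), then the turn about the tool's z in units of 8 degrees (1.0 is 8 degrees), then the opening, from 0 (shut) to 1 (fully open). In form: [[x, y, z, twist, hand], ...]. A call has 1 to 5 rows; each row is the pose to reach, as a shift and turn from the pose commanded when the call began, along the tool's axes at that moment; what a row does not reach only later rows make up. A row lasts 1/8 s, in which the tool goes at most 62.5 mm and 10.7 degrees, less where a joint would pass 70% of its speed; a pose out of reach is approached as far as the arm can. A call with a gripper value outside its range is refused whole. The fingers move at their own pace and stop on an object; FORCE is the grip in N (left out, the last holds). Time passes only in rows, so rows that repeat a pose let the fingers close. It gives the time, the measured TCP pose, the force, the opening and the grip force at its end, in the units of the state.
- status.observe(): the state, without advancing time (a new reading comes with each control period).
- grab_frame(name): name is "side" or "top"; returns the picture (480x640x3 uint8, blue, green, red); there is no depth.
- camera_params(name): a dict with "K" (3x3 intrinsics, pixels), "k1" (the pictures are not rectified: a ray, as slopes to the right and down, at radius r is drawn at 1 + k1 r^2 times it, then the intrinsics apply), "rvec" (rotation vector, rad) and "tvec" (3), from world to camera coordinates, as OpenCV has them. Camera axes: x right, y down, z forward; pixel columns grow to the right and rows downward; lengths in m; the calibration is good to about 2 mm. A picture is of the moment at which its call begins. camera_params takes no time and is no camera call.
- bot.job_done(): hands the job in; it is judged then, once.
Trained networks look in the newest picture that a camera, given by its name, has taken for a name from the list of things; names that differ only in an ending like _2 or _b are one class to them, and where a whole thing is asked for, a point or a joint stands for the part that bears it (a point fixed in the world has none). Each returns a list of dicts, best first, with "p" (0 to 1); they miss things now and then, are a little off and sometimes report something else, mostly with a low value. They report only what shows in the picture. A call takes as long as a camera call. They do not tell look-alikes from the thing itself.
- search_frame(camera, name): "extent" ([left, top, right, bottom] as shares, 0 to 1, of the picture: columns of its width, rows of its height, round what is visible of it).
- silhouettes(camera, name): "mask" (480x640 bool, what is visible of it) and "extent" ([left, top, right, bottom] as shares, 0 to 1, of the picture: columns of its width, rows of its height, round what is visible of it).
The state is a dict: "clock": time; "qpos": joint angles; "qd": joint speeds; "joint_efforts": joint torques, N m; "position": TCP position; "tool_rot": TCP orientation; "force": force on the tool from outside, world axes, zero at the start; "moment": the same for the moment, N m; "grip_width": finger opening in m; "finger_force": force on a finger pad.
Only numpy, scipy, OpenCV 4.12 (cv2) and the standard library are available. Lean on these libraries where they do the work, as an engineer would, in place of code of your own. Each camera call takes 0.05 s, during which the arm holds its last target. There are 200 camera calls.

## Working session

There is one attempt and no reset: what is moved stays moved. The work goes in short steps, Python scripts to look and compute and a shell command to move; the robot and the scene stay as the last step left them, time stands still between calls to the robot, and variables do not carry over. Pictures are saved under pics/ and viewed, at most 14 in all, crops included, and the job is handed in when it is done.

```bash
ls; mkdir -p pics
cat > h.py <<'E'
import numpy as np, cv2
from workcell import status, grab_frame, camera_params, bot, search_frame, silhouettes
def ray(cam,u,v):
    c=camera_params(cam);K=np.array(c["K"]);k1=c["k1"]
    p=np.array([(u-K[0,2])/K[0,0],(v-K[1,2])/K[1,1]])
    q=p.copy()
    for _ in range(30): q=p/(1+k1*(q@q))
    R=cv2.Rodrigues(np.array(c["rvec"],float))[0];t=np.array(c["tvec"],float).ravel()
    return -R.T@t, R.T@np.array([q[0],q[1],1])
def at(cam,u,v,z):
    o,d=ray(cam,u,v); return o+d*(z-o[2])/d[2]
def pix(cam,P):
    c=camera_params(cam);K=np.array(c["K"])
    d=np.array([c["k1"],0,0,0,0],float)
    R=cv2.Rodrigues(np.array(c["rvec"],float))[0];t=np.array(c["tvec"],float).ravel()
    X=np.atleast_2d(P)@R.T+t; q=X[:,:2]/X[:,2:]; q=q*(1+c["k1"]*(q**2).sum(1))[:,None]
    return q@K[:2,:2].T+K[:2,2]
def st():
    s=status.observe(); print({k:np.round(s[k],4).tolist() for k in("clock","position","tool_rot","force","grip_width","finger_force")}); return s
E
python3 - <<'E'
from h import *
for c in("top","side"):
    cv2.imwrite(f"pics/{c}0.png",grab_frame(c)); p=camera_params(c); print(c,p["K"],p["k1"],ray(c,320,240))
    for n in("gear1","tin4","chest","bolt_knob","drawer_front","spanner","jar"):
        for r in search_frame(c,n)[:6]: print(n,round(r["p"],2),(np.array(r["extent"])*[640,480,640,480]).round().tolist())
st()
E
```

```text
pics
top [[471.27218196   0.         315.05613986]
 [  0.         471.27218196 244.56565179]
 [  0.           0.           1.        ]] 0.001453979524951569 (array([0.3738149 , 0.11398784, 1.04707311]), array([ 0.19856216, -0.01817489, -0.9800238 ]))
gear1 0.82 [196.0, 228.0, 218.0, 250.0]
gear1 0.81 [201.0, 296.0, 225.0, 318.0]
gear1 0.39 [343.0, 107.0, 514.0, 289.0]
tin4 0.86 [270.0, 209.0, 307.0, 255.0]
tin4 0.85 [199.0, 146.0, 246.0, 190.0]
tin4 0.76 [240.0, 323.0, 291.0, 376.0]
tin4 0.73 [307.0, 293.0, 356.0, 341.0]
chest 0.88 [341.0, 108.0, 514.0, 288.0]
bolt_knob 0.73 [383.0, 276.0, 414.0, 290.0]
bolt_knob 0.2 [288.0, 146.0, 316.0, 180.0]
drawer_front 0.79 [366.0, 201.0, 515.0, 287.0]
spanner 0.62 [131.0, 232.0, 181.0, 308.0]
jar 0.96 [288.0, 146.0, 313.0, 178.0]
side [[482.36967193   0.         321.09884134]
 [  0.         482.36967193 241.65592331]
 [  0.           0.           1.        ]] -0.03323900358809774 (array([0.29015401, 0.64103221, 0.81138661]), array([ 0.27870066, -0.56820317, -0.77426615]))
gear1 0.83 [334.0, 297.0, 351.0, 319.0]
gear1 0.72 [229.0, 341.0, 255.0, 364.0]
gear1 0.71 [315.0, 365.0, 337.0, 389.0]
tin4 0.85 [148.0, 279.0, 206.0, 326.0]
tin4 0.78 [262.0, 240.0, 316.0, 281.0]
tin4 0.77 [376.0, 312.0, 418.0, 369.0]
tin4 0.64 [265.0, 282.0, 306.0, 295.0]
tin4 0.63 [365.0, 244.0, 415.0, 292.0]
tin4 0.59 [264.0, 246.0, 306.0, 281.0]
bolt_knob 0.7 [312.0, 123.0, 402.0, 232.0]
bolt_knob 0.53 [370.0, 191.0, 391.0, 214.0]
drawer_front 0.68 [187.0, 416.0, 303.0, 445.0]
drawer_front 0.65 [313.0, 124.0, 399.0, 228.0]
spanner 0.55 [187.0, 416.0, 302.0, 446.0]
jar 0.71 [209.0, 213.0, 244.0, 251.0]
{'clock': 0.8, 'position': [0.2491, 0.5732, 0.2393], 'tool_rot': [-3.1416, 0.0, 2.7317], 'force': [0.0419, -0.1198, 0.5121], 'grip_width': 0.0856, 'finger_force': 0.0}
```

View pics/top0.png

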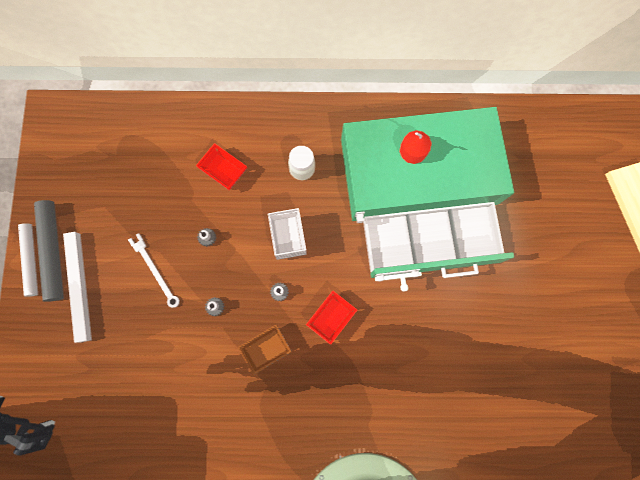

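View pics/side0.png

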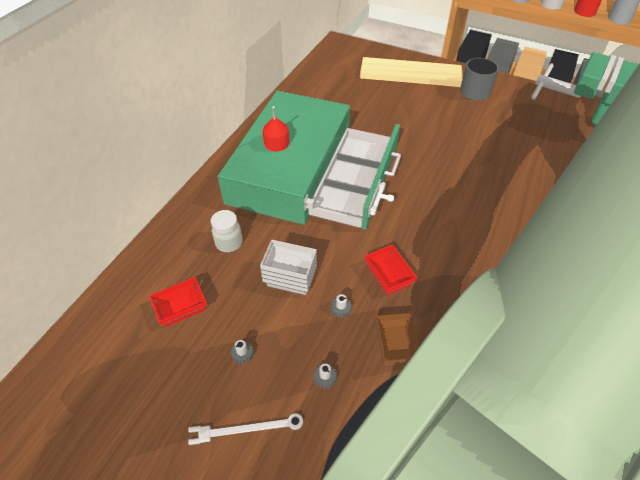

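```bash
cat >> h.py <<'E'
from scipy.optimize import minimize
S=4
def Rz(a): return np.array([[np.cos(a),-np.sin(a),0],[np.sin(a),np.cos(a),0],[0,0,1]])
def box(x,y,z): return np.array([[a,b,c] for a in x for b in y for c in z],float)
def disc(r,z,n=24):
    a=np.linspace(0,2*np.pi,n,endpoint=False); return np.c_[r*np.cos(a),r*np.sin(a),0*a+z]
def draw(cam,parts,roi):
    x0,y0,x1,y1=roi; m=np.zeros(((y1-y0)*S,(x1-x0)*S),np.uint8)
    for P in parts:
        q=((pix(cam,P)-[x0,y0]+.5)*S).astype(np.float32); cv2.fillConvexPoly(m,cv2.convexHull(np.round(q).astype(np.int32)),1)
    return cv2.resize(m.astype(np.float32),(x1-x0,y1-y0),interpolation=cv2.INTER_AREA)
def fit(obs,model,p0,step):
    # obs: {cam:(mask,roi)}
    def cost(p):
        return sum(np.abs(draw(c,model(p),r)-m[r[1]:r[3],r[0]:r[2]]).sum()/m.sum() for c,(m,r) in obs.items())
    p0=np.array(p0,float)
    sim=np.vstack([p0]+[p0+np.eye(len(p0))[i]*step[i] for i in range(len(p0))])
    r=minimize(cost,p0,method="Nelder-Mead",options=dict(initial_simplex=sim,maxiter=400,xatol=1e-4,fatol=1e-4)); return r.x,r.fun
def roi(m,pad=6):
    v,u=np.nonzero(m); return max(u.min()-pad,0),max(v.min()-pad,0),min(u.max()+pad,640),min(v.max()+pad,480)
GEAR=[disc(.02,0),disc(.02,.014),disc(.01,.014),disc(.01,.038)]
def gear_model(p):
    t=[p[0],p[1],0]; return [np.vstack(GEAR[:2])+t,np.vstack(GEAR[2:])+t]
def find_gears():
    T=silhouettes("top","gear1"); Sd=silhouettes("side","gear1"); out=[]
    for a in T:
        m=a["mask"]
        if a["p"]<.3 or not 150<m.sum()<900: continue
        v,u=np.nonzero(m); g=at("top",u.mean(),v.mean(),.018)[:2]
        obs={"top":(m.astype(np.float32),roi(m))}
        if Sd:
            b=min(Sd,key=lambda b:np.linalg.norm(np.array(np.nonzero(b["mask"])).mean(1)[::-1]-pix("side",[*g,.015])[0]))
            if np.linalg.norm(np.array(np.nonzero(b["mask"])).mean(1)[::-1]-pix("side",[*g,.015])[0])<15: obs["side"]=(b["mask"].astype(np.float32),roi(b["mask"]))
        p,f=fit(obs,gear_model,g,[.005,.005]); out.append(p); print("gear",p.round(4),"cost",round(f/len(obs),2),list(obs),round(a["p"],2))
    return out
def stack_model(n):
    h=.034+.014*(n-1)
    def f(p): return [np.vstack([box([-.046,.046],[-.033,.033],[.02,h]),box([-.0375,.0375],[-.0245,.0245],[0])])@Rz(p[2]).T+[p[0],p[1],0]]
    return f
def green(img,r):
    hsv=cv2.cvtColor(img,cv2.COLOR_BGR2HSV); m=cv2.inRange(hsv,(60,90,30),(90,255,255)); k=np.zeros_like(m); k[r[1]:r[3],r[0]:r[2]]=m[r[1]:r[3],r[0]:r[2]]; return k
def chest_model(p):
    R=Rz(p[2]).T; t=[p[0],p[1],0]
    return [box([-.1,.1],[-.17,.17],[0,.09])@R+t, box([-.1-p[3],-.1-p[3]+.006],[-.147,.147],[.008,.08])@R+t]
E
python3 - <<'E'
from h import *
it,is_=grab_frame("top"),grab_frame("side")
find_gears()
for r in silhouettes("top","tin4"):
    v,u=np.nonzero(r["mask"]); c=at("top",u.mean(),v.mean(),.04)
    col=it[r["mask"]].mean(0); print("tin",round(r["p"],2),c.round(3),col.round())
    if np.ptp(col)<40:
        obs={"top":(r["mask"].astype(np.float32),roi(r["mask"]))}
        sd=np.zeros((480,640),bool)
        for b in silhouettes("side","tin4"):
            if np.ptp(is_[b["mask"]].mean(0))<40: sd|=b["mask"]
        obs["side"]=(sd.astype(np.float32),roi(sd))
        for o in ({"top":obs["top"]},obs):
            print("stack",[fit(o,stack_model(4),[c[0],c[1],a],[.005,.005,.1]) for a in(0,.2,-.2)])
rt=(335,100,525,295); rs=(215,85,405,235)
mt=green(it,rt); ms=green(is_,rs)
for m in(mt,ms):  # fill oil can / small holes
    m[:]=cv2.morphologyEx(m,cv2.MORPH_OPEN,np.ones((2,2)))
print("greenpx",(mt>0).sum(),(ms>0).sum())
def fill(m):
    c,h=cv2.findContours(m,cv2.RETR_EXTERNAL,cv2.CHAIN_APPROX_NONE); o=np.zeros_like(m); cv2.drawContours(o,[x for x in c if cv2.contourArea(x)>60],-1,1,-1); return o.astype(np.float32)
obs={"top":(fill(mt),rt),"side":(fill(ms),rs)}
p,f=fit(obs,chest_model,[*at("top",425,150,.09)[:2],.1,.145],[.01,.01,.05,.01]); print("chest",p,f)
vis=cv2.resize(it[rt[1]:rt[3],rt[0]:rt[2]],None,fx=3,fy=3,interpolation=cv2.INTER_CUBIC)
def line(P,c):
    q=((pix("top",P@Rz(p[2]).T+[p[0],p[1],0])-[rt[0]-.5,rt[1]-.5])*3).astype(int); cv2.polylines(vis,[q],True,c,1)
line(np.array([[-.1,-.17,.09],[.1,-.17,.09],[.1,.17,.09],[-.1,.17,.09]]),(255,0,0))
fx=-.1-p[3]; line(np.array([[fx,-.147,.08],[fx,.147,.08],[fx,.147,.008],[fx,-.147,.008]]),(0,0,255))
for k in(-1,0,1):
    cy=k*.095; line(np.array([[fx+.006,cy-.046,.032],[fx+.124,cy-.046,.032],[fx+.124,cy+.046,.032],[fx+.006,cy+.046,.032]]),(255,0,255))
cv2.imwrite("pics/fit.png",vis)
E
```

```text
gear [0.4371 0.3245] cost 0.13 ['top', 'side'] 0.79
gear [0.5915 0.3492] cost 0.11 ['top', 'side'] 0.72
gear [0.4696 0.1836] cost 0.14 ['top', 'side'] 0.53
tin 0.95 [0.345 0.21  0.04 ] [ 44.  87. 152.]
tin 0.86 [0.412 0.07  0.04 ] [ 32.  43. 240.]
tin 0.76 [0.595 0.167 0.04 ] [208. 212. 221.]
stack [(array([0.5905067 , 0.1663199 , 0.17798834]), np.float64(0.12289009988307953)), (array([0.59485503, 0.16718141, 0.18287799]), np.float64(0.12242122739553452)), (array([0.59032518, 0.16622173, 0.18863222]), np.float64(0.12368717044591904))]
stack [(array([0.5922644 , 0.16626659, 0.17627882]), np.float64(0.37612757086753845)), (array([0.59149047, 0.16597924, 0.18145782]), np.float64(0.3780289590358734)), (array([0.59158054, 0.16592618, 0.1714419 ]), np.float64(0.3788931667804718))]
tin 0.7 [0.744 0.315 0.04 ] [ 25.  39. 238.]
tin 0.65 [0.547 0.153 0.04 ] [144. 148. 158.]
stack [(array([0.54707803, 0.15320654, 0.        ]), np.float64(44.5)), (array([0.54707803, 0.15320654, 0.2       ]), np.float64(44.5)), (array([ 0.54707803,  0.15320654, -0.2       ]), np.float64(44.5))]
stack [(array([0.6
[... 165 characters left out ...]
3003,  0.15439912, -1.53790733]), np.float64(1.4514546394348145))]
tin 0.54 [0.754 0.137 0.04 ] [210. 218. 226.]
stack [(array([0.77135319, 0.13703886, 0.04287266]), np.float64(0.5503648519515991)), (array([ 0.77196704,  0.13575143, -0.00907493]), np.float64(0.5508407354354858)), (array([0.77066826, 0.13630597, 0.07505024]), np.float64(0.5486199259757996))]
stack [(array([0.77352279, 0.13345533, 0.01972784]), np.float64(1.66129732131958)), (array([0.77363642, 0.13455347, 0.03525222]), np.float64(1.6583186388015747)), (array([ 0.77382036,  0.1250011 , -0.19131108]), np.float64(1.7111718654632568))]
greenpx 14787 10598
chest [ 0.75134202 -0.13564169  0.12477206  0.13194271] 0.17501628398895264
```

View pics/fit.png

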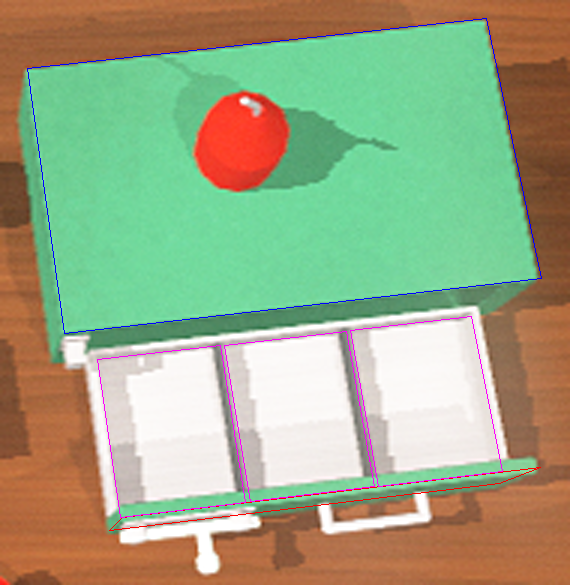

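The overlay agrees: drawer bays, panel and chest edges line up within a pixel or two. The knob is at about (404,287), the stack at (288,233), and the gears at (207,236), (214,306) and (280,291). Next I go to the stack.

```bash
cat >> h.py <<'E'
def rel(x,y,z,yaw,half=True):
    s=st(); r=s["tool_rot"]; R=Rz(r[2])@cv2.Rodrigues(np.array([0,r[1],0.]))[0]@cv2.Rodrigues(np.array([r[0],0.,0]))[0]
    d=R.T@(np.array([x,y,z])-s["position"])/.06; per=np.pi if half else 2*np.pi
    a=(yaw-r[2]+per/2)%per-per/2
    print("shift",d.round(3).tolist(),"twist",round(-np.degrees(a)/8,3),"q7",round(s["qpos"][6],2))
C=np.array([.7513,-.1356,0]);CY=.1248;D=.132
def loc(x,y,z=0): return Rz(CY)@[x,y,z]+C
def bay(k): return loc(-.1-D+.065,.095*k)
E
python3 -c "
from h import *
rel(.5915,.1660,.19,.178)
for k in(1,0,-1): print(bay(k).round(4))
"
```

```text
{'clock': 1.2, 'position': [0.249, 0.5732, 0.2393], 'tool_rot': [-3.1416, 0.0, 2.7318], 'force': [-0.1975, 0.0025, -0.0995], 'grip_width': 0.0852, 'finger_force': 0.0}
shift [-7.939, -3.951, 0.822] twist -4.21 q7 -0.11
[ 0.5738 -0.0621  0.    ]
[ 0.5856 -0.1564  0.    ]
[ 0.5974 -0.2506  0.    ]
```

```bash
python3 -m creep '[[-4.3,-2.1,0,0,1],[-4.3,-2.1,0,0,1],[-4.3,-2.1,0,0,1],[-4.3,-2.1,0,0,1],[-4.3,-2.1,0,0,1]]' 30; python3 -m creep '[[-3.64,-1.85,0.6,-4.21,1],[-3.64,-1.85,0.6,-4.21,1],[-3.64,-1.85,0.6,-4.21,1],[-3.64,-1.85,0.6,-4.21,1],[-3.64,-1.85,0.6,-4.21,1]]'; python3 -c "
from h import *
rel(.5915,.1660,.066,.178)"
```

```text
clock: 1.82
position: [0.4374, 0.3521, 0.2396]
tool_rot: [-3.142, 0.001, 2.729]
force: [-0.4, 0.4, -0.7]
grip_width: 0.0853
finger_force: 0.0
clock: 2.45
position: [0.5936, 0.1611, 0.2024]
tool_rot: [-3.14, -0.001, -2.969]
force: [-0.6, 1.0, -0.7]
grip_width: 0.0857
finger_force: 0.0
{'clock': 2.45, 'position': [0.5936, 0.1611, 0.2024], 'tool_rot': [-3.1398, -0.0005, -2.9688], 'force': [-0.559, 1.0044, -0.7485], 'grip_width': 0.0857, 'finger_force': 0.0}
shift [0.019, 0.09, 2.274] twist -0.037 q7 1.34
```

```bash
python3 -m creep '[[0.02,0.09,1,0,1],[0.02,0.09,1.8,0,1],[0.02,0.09,2.27,0,1],[0.02,0.09,2.27,0,1]]' 30; python3 -m creep '[[0,0,0,0,0.6],[0,0,0,0,0.6],[0,0,0,0,0.6],[0,0,0,0,0.6],[0,0,0,0,0.6]]' 30;  python3 -m creep '[[0,0,0,0,0.6],[0,0,-0.08,0,0.6],[0,0,-0.16,0,0.6],[0,0,-0.16,0,0.6]]' 30
python3 - <<'E'
from h import *
st(); I=grab_frame("side"); cv2.imwrite("pics/s1.png",cv2.resize(I[200:320,220:360],None,fx=4,fy=4,interpolation=cv2.INTER_CUBIC))
E
```

```text
clock: 2.95
position: [0.5882, 0.1713, 0.0655]
tool_rot: [-3.141, -0.003, -2.963]
force: [0.3, -0.4, 0.8]
grip_width: 0.0853
finger_force: 0.0
clock: 3.58
position: [0.5904, 0.1711, 0.0689]
tool_rot: [3.141, 0.003, -2.964]
force: [-0.0, -2.7, 7.8]
grip_width: 0.0651
finger_force: 32.7
clock: 4.08
position: [0.5897, 0.1713, 0.0774]
tool_rot: [3.141, 0.001, -2.964]
force: [-0.1, -1.1, 0.2]
grip_width: 0.0651
finger_force: 33.7
{'clock': 4.075, 'position': [0.5897, 0.1713, 0.0774], 'tool_rot': [3.1414, 0.001, -2.9637], 'force': [-0.124, -1.1211, 0.1808], 'grip_width': 0.0651, 'finger_force': 33.7357}
```

View pics/s1.png

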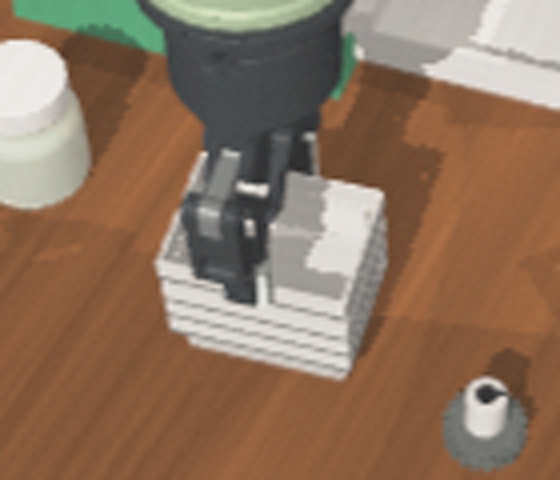

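Run:
```python
from h import *
a=cv2.imread("pics/side0.png"); b=grab_frame("side")
v=np.hstack([cv2.resize(i[225:300,255:325],None,fx=5.5,fy=7,interpolation=cv2.INTER_NEAREST) for i in(a,b)])
cv2.imwrite("pics/cmp.png",v); st()
```

```text
{'clock': 4.175, 'position': [0.5895, 0.1712, 0.0769], 'tool_rot': [3.1415, 0.0004, -2.9636], 'force': [0.4715, -0.553, -0.2145], 'grip_width': 0.0654, 'finger_force': 33.731}
```

View pics/cmp.png

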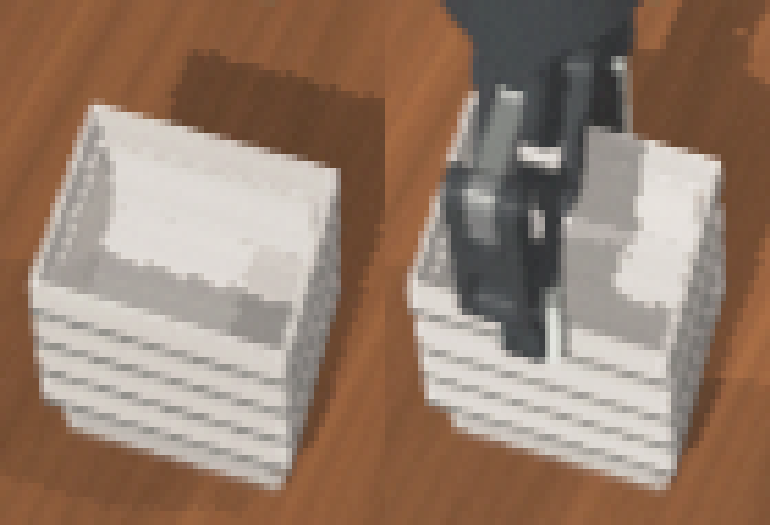

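Run:
```python
from h import *
a=cv2.imread("pics/side0.png",0); b=grab_frame("side")[:,:,1]
for u in(264,267,298,301,304): print(u,"\n",a[260:298,u].tolist(),"\n",b[260:298,u].tolist())
```

```text
264 
 [149, 148, 151, 163, 161, 176, 212, 209, 205, 194, 151, 199, 206, 207, 145, 199, 207, 206, 145, 198, 207, 193, 126, 93, 90, 89, 91, 92, 94, 96, 94, 94, 91, 91, 90, 98, 101, 102] 
 [146, 167, 161, 179, 151, 142, 209, 216, 217, 216, 146, 209, 217, 217, 217, 155, 212, 217, 206, 182, 215, 217, 170, 105, 86, 88, 88, 91, 92, 92, 93, 94, 89, 88, 87, 88, 89, 90]
267 
 [173, 161, 160, 157, 156, 157, 197, 211, 210, 207, 186, 168, 204, 207, 193, 170, 202, 206, 193, 171, 203, 207, 185, 173, 171, 147, 112, 95, 91, 93, 91, 92, 92, 94, 93, 90, 98, 97] 
 [72, 86, 100, 98, 121, 123, 142, 193, 205, 215, 203, 175, 214, 218, 217, 206, 180, 214, 217, 183, 193, 215, 217, 155, 173, 154, 111, 94, 90, 87, 89, 91, 91, 92, 91, 89, 88, 88]
298 
 [220, 221, 218, 218, 214, 220, 171, 155, 145, 156, 146, 144, 143, 187, 208, 208, 207, 185, 167, 201, 206, 193, 153, 199, 207, 194, 143, 198, 206, 193, 149, 183, 188, 131, 99, 96, 93, 96] 
 [156, 154, 213, 219, 219, 218, 217, 167, 156, 156, 155, 155, 152, 164, 214, 216, 215, 203, 160, 210, 218, 217, 216, 164, 212, 218, 199, 178, 214, 217, 174, 189, 199, 142, 99, 92, 91, 92]
301 
 [216, 207, 201, 200, 200, 201, 201, 153, 141, 143, 143, 143, 143, 142, 202, 207, 209, 206, 164, 190, 207, 206, 174, 179, 204, 207, 184, 174, 204, 207, 173, 169, 186, 177, 114, 99, 103, 103] 
 [221, 218, 218, 217, 219, 218, 218, 217, 168, 157, 155, 154, 153, 153, 186, 213, 216, 217, 197, 187, 213, 217, 218, 200, 185, 214, 218, 176, 205, 217, 216, 154, 194, 200, 124, 95, 92, 92]
304 
 [209, 206, 204, 199, 200, 199, 200, 202, 154, 142, 143, 144, 142, 143, 160, 210, 208, 208, 207, 148, 196, 208, 207, 159, 192, 207, 208, 154, 190, 208, 205, 156, 150, 186, 166, 116, 104, 101] 
 [221, 219, 218, 219, 217, 219, 219, 217, 202, 163, 156, 154, 154, 153, 154, 198, 218, 217, 217, 156, 190, 214, 217, 218, 165, 203, 218, 217, 156, 212, 218, 206, 154, 178, 173, 108, 93, 89]
```

Run:
```python
from h import *
s=st(); p=np.array(s["position"]); n=np.array([-np.sin(.178),np.cos(.178),0])
for off in(.034,.046):
  for z in(.05,.06,.07,.08): print(off,z,pix("side",[*(p+n*off)[:2],z]).round(1))
print(s["joint_efforts"])
find=silhouettes("side","tin4")
sd=np.zeros((480,640),bool); I=grab_frame("side")
t=[b["mask"] for b in silhouettes("top","tin4")]
for m in t:
    v,u=np.nonzero(m); print(at("top",u.mean(),v.mean(),.07).round(3), m.sum(), at("top",u.min(),v.min(),.076).round(3),at("top",u.max(),v.max(),.076).round(3))
```

```text
{'clock': 4.225, 'position': [0.5895, 0.1712, 0.0767], 'tool_rot': [3.1415, 0.0001, -2.9636], 'force': [0.6959, -0.4041, -0.1371], 'grip_width': 0.065, 'finger_force': 33.7299}
0.034 0.05 [[282.9 281.4]]
0.034 0.06 [[282.5 278.4]]
0.034 0.07 [[282.2 275.3]]
0.034 0.08 [[281.9 272.2]]
0.046 0.05 [[280.9 286.4]]
0.046 0.06 [[280.5 283.4]]
0.046 0.07 [[280.1 280.4]]
0.046 0.08 [[279.8 277.3]]
[-6.73223790e-01 -1.00678203e+02  9.43136550e-01 -2.75862747e+01
 -2.03584163e-01  3.65487859e-02  1.09607144e-02]
[0.346 0.207 0.07 ] 1463 [0.394 0.26  0.076] [0.298 0.153 0.076]
[0.411 0.071 0.07 ] 1391 [0.461 0.12  0.076] [0.361 0.025 0.076]
[0.588 0.166 0.07 ] 1333 [0.637 0.205 0.076] [0.538 0.127 0.076]
[0.733 0.309 0.07 ] 1242 [0.783 0.363 0.076] [0.681 0.255 0.076]
[0.542 0.152 0.07 ] 4 [0.542 0.154 0.076] [0.54  0.15  0.076]
[0.743 0.136 0.07 ] 788 [0.78  0.164 0.076] [0.702 0.105 0.076]
```

```bash
python3 -m creep '[[0,0,0.07,0,0.6],[0,0,0.13,0,0.6],[0,0,0.13,0,0.6]]'
python3 - <<'E'
from h import *
st(); b=grab_frame("side"); cv2.imwrite("pics/low.png",b); cv2.imwrite("pics/lowt.png",grab_frame("top")); b=b[:,:,1]
for u in(264,298,301,304): print(u,"\n",b[260:298,u].tolist())
E
```

```text
clock: 4.75
position: [0.5895, 0.171, 0.069]
tool_rot: [-3.141, 0.0, -2.964]
force: [-0.6, -2.8, 6.9]
grip_width: 0.0648
finger_force: 34.4
{'clock': 4.75, 'position': [0.5895, 0.171, 0.069], 'tool_rot': [-3.1414, 0.0002, -2.9637], 'force': [-0.6477, -2.8094, 6.8857], 'grip_width': 0.0648, 'finger_force': 34.4398}
264 
 [158, 141, 140, 143, 165, 158, 150, 152, 187, 214, 215, 214, 168, 201, 214, 204, 158, 211, 215, 168, 202, 215, 202, 119, 89, 90, 88, 90, 91, 94, 94, 91, 90, 90, 89, 90, 90, 92]
298 
 [176, 179, 160, 153, 213, 217, 219, 219, 216, 167, 155, 156, 154, 154, 152, 153, 208, 213, 217, 214, 153, 207, 215, 203, 176, 212, 215, 175, 202, 215, 203, 166, 191, 142, 100, 90, 90, 93]
301 
 [210, 221, 221, 218, 218, 218, 218, 219, 218, 217, 193, 160, 155, 155, 153, 153, 163, 213, 215, 216, 206, 178, 211, 215, 173, 202, 215, 216, 162, 210, 216, 171, 187, 196, 118, 91, 92, 92]
304 
 [225, 221, 222, 219, 217, 219, 218, 218, 219, 218, 200, 163, 157, 157, 154, 152, 153, 188, 214, 216, 216, 174, 186, 214, 215, 155, 207, 216, 196, 181, 212, 215, 152, 175, 169, 106, 90, 90]
```

```bash
python3 -m creep '[[0,0,-0.1,0,0.6],[0,0,-0.2,0,0.6],[0,0,-0.2,0,0.6]]'
python3 - <<'E'
from h import *
st(); b=grab_frame("side"); b=b[:,:,1]
for u in(264,298,301,304): print(u,"\n",b[260:298,u].tolist())
E
```

```text
clock: 5.22
position: [0.5897, 0.1712, 0.0815]
tool_rot: [3.141, 0.001, -2.964]
force: [0.2, -1.6, 1.1]
grip_width: 0.065
finger_force: 33.8
{'clock': 5.225, 'position': [0.5897, 0.1712, 0.0815], 'tool_rot': [3.1414, 0.0008, -2.9636], 'force': [0.2223, -1.643, 1.0696], 'grip_width': 0.065, 'finger_force': 33.7625}
264 
 [157, 153, 145, 144, 160, 215, 218, 216, 203, 166, 192, 216, 218, 218, 197, 187, 216, 219, 170, 208, 219, 217, 150, 94, 88, 90, 90, 91, 91, 94, 92, 90, 88, 88, 88, 89, 90, 92]
298 
 [215, 217, 219, 219, 217, 217, 169, 158, 155, 155, 153, 152, 186, 214, 216, 216, 184, 177, 205, 217, 219, 218, 176, 204, 217, 218, 168, 203, 218, 217, 154, 194, 202, 144, 99, 91, 89, 93]
301 
 [218, 218, 218, 219, 219, 218, 193, 160, 156, 153, 156, 154, 152, 207, 215, 217, 216, 166, 195, 212, 217, 220, 219, 159, 212, 218, 217, 163, 214, 219, 208, 173, 197, 201, 124, 95, 94, 92]
304 
 [218, 217, 219, 219, 219, 220, 217, 193, 160, 157, 156, 154, 153, 167, 214, 219, 225, 209, 156, 181, 215, 218, 219, 209, 165, 214, 219, 198, 178, 214, 218, 188, 161, 195, 177, 108, 92, 90]
```

```bash
python3 -m creep '[[0,0,-0.4,0,0.6],[0,0,-1.3,0,0.6],[0,0,-1.3,0,0.6],[0,0,-1.3,0,0.6]]'; python3 -c "
from h import *
b=bay(1);rel(b[0],b[1],.042,CY)"
```

```text
clock: 5.78
position: [0.5892, 0.1712, 0.1585]
tool_rot: [3.142, -0.0, -2.963]
force: [-0.3, 0.3, -1.3]
grip_width: 0.0652
finger_force: 34.0
{'clock': 5.775, 'position': [0.5892, 0.1712, 0.1585], 'tool_rot': [3.1415, -0.0002, -2.9635], 'force': [-0.2632, 0.268, -1.273], 'grip_width': 0.0652, 'finger_force': 34.0172}
shift [0.941, -3.782, 1.942] twist 0.382 q7 1.32
```

```bash
python3 -m creep '[[0.94,-3.78,0,0.38,0.6],[0.94,-3.78,0,0.38,0.6],[0.94,-3.78,0,0.38,0.6],[0.94,-3.78,0,0.38,0.6],[0.94,-3.78,0,0.38,0.6]]';python3 -m creep '[[0,0,0,0,0.6],[0,0,0,0,0.6],[0,0,0,0,0.6]]'
python3 - <<'E'
from h import *
b=bay(1);rel(b[0],b[1],.042,CY); I=grab_frame("top"); J=grab_frame("side")
cv2.imwrite("pics/c1.png",np.hstack([cv2.resize(I[180:300,340:520],(450,300)),cv2.resize(J[90:270,290:450],(320,360))[:300]]))
E
```

```text
clock: 6.4
position: [0.5729, -0.0662, 0.1576]
tool_rot: [-3.14, -0.002, -3.022]
force: [-0.9, 1.9, -0.8]
grip_width: 0.0652
finger_force: 34.0
clock: 6.78
position: [0.5741, -0.061, 0.1587]
tool_rot: [3.141, -0.0, -3.015]
force: [-0.2, -0.4, -1.2]
grip_width: 0.0654
finger_force: 34.0
{'clock': 6.775, 'position': [0.5741, -0.061, 0.1587], 'tool_rot': [3.1414, -0.0003, -3.0152], 'force': [-0.1881, -0.4033, -1.2236], 'grip_width': 0.0654, 'finger_force': 34.0282}
shift [0.007, -0.018, 1.945] twist 0.012 q7 1.66
```

View pics/c1.png

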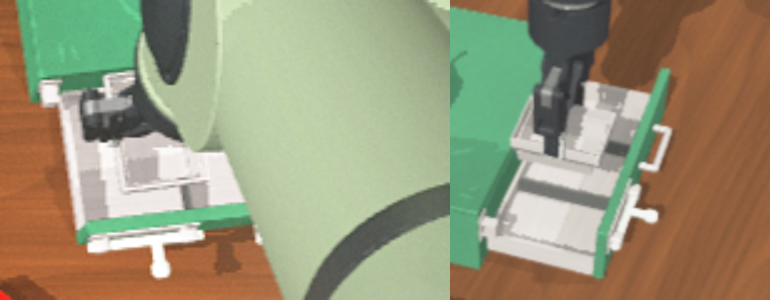

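The tin hangs level over the left bay and no second tin came with it. I lower it.

```bash
python3 -m creep '[[0,0,0.8,0,0.6],[0,0,1.5,0,0.6],[0,0,1.8,0,0.6],[0,0,1.93,0,0.6],[0,0,1.93,0,0.6]]'; python3 -c "
from h import *
st()"; python3 -m creep '[[0,0,0,0,0.9],[0,0,0,0,0.9],[0,0,0,0,0.9]]';python3 -m creep '[[0,0,-0.6,0,0.9],[0,0,-1.7,0,0.9],[0,0,-1.7,0,1],[0,0,-1.7,0,1]]'
python3 - <<'E'
from h import *
I=grab_frame("top"); J=grab_frame("side")
cv2.imwrite("pics/c2.png",np.hstack([cv2.resize(I[180:300,340:520],(450,300)),cv2.resize(J[90:270,290:450],(320,360))[:300]]))
rel(.5910,.1690,.12,.178)
E
```

```text
clock: 7.5
position: [0.5745, -0.0621, 0.0437]
tool_rot: [-3.141, 0.001, -3.017]
force: [0.3, 0.7, -0.3]
grip_width: 0.0654
finger_force: 34.0
{'clock': 7.5, 'position': [0.5745, -0.0621, 0.0437], 'tool_rot': [-3.1414, 0.0007, -3.0167], 'force': [0.2503, 0.6838, -0.2569], 'grip_width': 0.0654, 'finger_force': 34.0198}
clock: 7.88
position: [0.5744, -0.0621, 0.0436]
tool_rot: [-3.141, 0.001, -3.017]
force: [-0.5, 0.3, 0.4]
grip_width: 0.0771
finger_force: 0.0
clock: 8.38
position: [0.5741, -0.0621, 0.1455]
tool_rot: [-3.141, 0.001, -3.017]
force: [-0.4, -0.3, 0.3]
grip_width: 0.0853
finger_force: 0.0
{'clock': 8.475, 'position': [0.5735, -0.062, 0.1442], 'tool_rot': [3.1414, -0.0014, -3.0166], 'force': [0.0369, -0.1182, -0.1874], 'grip_width': 0.0858, 'finger_force': 0.0}
shift [-0.77, 3.784, 0.403] twist -0.38 q7 1.66
```

View pics/c2.png

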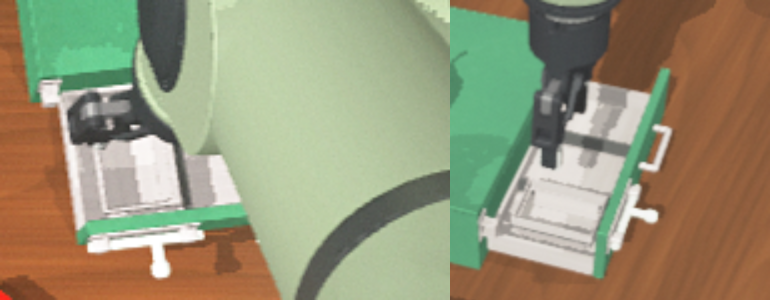

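The tin sits flat in the left bay. I refit the stack (3 tins) and move back.

```bash
cat >> h.py <<'E'
def find_stack(n):
    I=grab_frame("top")
    for r in silhouettes("top","tin4"):
        m=r["mask"]
        if m.sum()<600: continue
        v,u=np.nonzero(m); c=at("top",u.mean(),v.mean(),.03)
        if np.ptp(I[m].mean(0))<40 and np.linalg.norm(c[:2]-[.59,.167])<.05:
            p,f=fit({"top":(m.astype(np.float32),roi(m))},stack_model(n),[c[0],c[1],.18],[.005,.005,.1]); print("stack",p.round(4),round(f,3)); return p
E
python3 -m creep '[[-0.77,3.78,0,-0.38,1],[-0.77,3.78,0,-0.38,1],[-0.77,3.78,0,-0.38,1],[-0.77,3.78,0,-0.38,1],[-0.77,3.78,0,-0.38,1]]' ; python3 -m creep '[[0,0,0,0,1],[0,0,0,0,1]]' ; python3 -c "
from h import *
p=find_stack(3)
rel(.5910,.1690,.052,.178)
if p is not None: rel(p[0],p[1],.052,p[2])"
```

```text
clock: 9.1
position: [0.5905, 0.1729, 0.1435]
tool_rot: [3.14, -0.002, -2.958]
force: [0.1, -0.6, -0.6]
grip_width: 0.0855
finger_force: 0.0
clock: 9.35
position: [0.5916, 0.1673, 0.1447]
tool_rot: [-3.141, -0.001, -2.965]
force: [0.1, -0.2, -0.4]
grip_width: 0.0855
finger_force: 0.0
{'clock': 9.45, 'position': [0.5917, 0.1676, 0.145], 'tool_rot': [-3.1412, -0.0003, -2.9651], 'force': [0.6499, 0.4979, -0.1868], 'grip_width': 0.0851, 'finger_force': 0.0}
shift [0.007, 0.026, 1.549] twist -0.011 q7 1.33
```

```bash
cat > ck.py <<'E'
from h import *
s=st(); b=grab_frame("side")[:,:,1].astype(int)
for u in(298,301,304):
    c=b[262:300,u]; print(u,[int(262+i) for i in range(1,37) if c[i]<c[i-1]-8 and c[i]<=c[i+1]], c.tolist() if u==301 else "")
E
python3 -m creep '[[0,0.02,0.8,0,1],[0,0.02,1.3,0,1],[0,0.02,1.55,0,1],[0,0.02,1.55,0,1],[0,0.02,1.55,0,1]]' 30; python3 ck.py; python3 -m creep '[[0,0,0,0,0.6],[0,0,0,0,0.6],[0,0,0,0,0.6],[0,0,0,0,0.6],[0,0,0,0,0.6]]' 30; python3 ck.py; python3 -m creep '[[0,0,-0.08,0,0.6],[0,0,-0.16,0,0.6],[0,0,-0.2,0,0.6],[0,0,-0.2,0,0.6]]' 30; python3 ck.py
```

```text
clock: 10.07
position: [0.5921, 0.17, 0.0533]
tool_rot: [3.141, 0.002, -2.964]
force: [0.6, 0.2, 0.3]
grip_width: 0.0855
finger_force: 0.0
{'clock': 10.075, 'position': [0.5921, 0.17, 0.0533], 'tool_rot': [3.1414, 0.0016, -2.9639], 'force': [0.6092, 0.1729, 0.3348], 'grip_width': 0.0855, 'finger_force': 0.0}
298 [272, 282, 286, 290] 
301 [264, 272, 283, 287, 290] [190, 225, 203, 215, 216, 214, 214, 214, 215, 164, 152, 155, 154, 155, 154, 151, 188, 214, 220, 220, 197, 179, 216, 220, 199, 181, 216, 219, 187, 190, 203, 202, 125, 92, 90, 92, 93, 92]
304 [273, 283, 287] 
clock: 10.75
position: [0.592, 0.17, 0.0532]
tool_rot: [3.141, 0.001, -2.964]
force: [-1.1, -1.8, 8.9]
grip_width: 0.0649
finger_force: 30.8
{'clock': 10.75, 'position': [0.592, 0.17, 0.0532], 'tool_rot': [3.1415, 0.0015, -2.9637], 'force': [-1.1295, -1.8275, 8.883], 'grip_width': 0.0649, 'finger_force': 30.8307}
298 [273, 284, 288, 296] 
301 [274, 284, 288, 292, 297] [226, 198, 192, 212, 217, 217, 214, 213, 214, 215, 215, 166, 152, 153, 153, 153, 152, 153, 201, 217, 220, 218, 176, 206, 219, 218, 177, 206, 218, 218, 168, 192, 204, 178, 109, 92, 92, 91]
304 [266, 274, 285, 289, 293] 
clock: 11.3
position: [0.5915, 0.1699, 0.0643]
tool_rot: [3.142, 0.0, -2.964]
force: [-0.2, -0.7, -0.9]
grip_width: 0.0652
finger_force: 34.0
{'clock': 11.3, 'position': [0.5915, 0.1699, 0.0643], 'tool_rot': [3.1415, 0.0003, -2.9636], 'force': [-0.2365, -0.6548, -0.8723], 'grip_width': 0.0652, 'finger_force': 34.0059}
298 [280, 283, 288, 296] 
301 [270, 281, 283, 288, 292] [216, 226, 218, 214, 214, 214, 215, 165, 152, 152, 155, 157, 153, 152, 161, 209, 218, 221, 218, 162, 197, 177, 205, 217, 220, 219, 167, 205, 219, 218, 167, 190, 203, 179, 108, 92, 91, 92]
304 [282, 284, 289, 293]
```

```bash
python3 -m creep '[[0,0,-0.5,0,0.6],[0,0,-1.5,0,0.6],[0,0,-1.5,0,0.6],[0,0,-1.5,0,0.6]]'; python3 -c "
from h import *
b=bay(0);rel(b[0],b[1],.15,CY)"
```

```text
clock: 11.85
position: [0.5912, 0.1698, 0.1537]
tool_rot: [-3.142, -0.0, -2.964]
force: [0.0, -0.8, -2.2]
grip_width: 0.0653
finger_force: 34.2
{'clock': 11.85, 'position': [0.5912, 0.1698, 0.1537], 'tool_rot': [-3.1415, -0.0003, -2.9635], 'force': [0.0497, -0.8392, -2.2249], 'grip_width': 0.0653, 'finger_force': 34.2031}
shift [1.054, -5.335, 0.062] twist 0.381 q7 1.32
```

```bash
python3 -m creep '[[1.05,-5.33,0,0.38,0.6],[1.05,-5.33,0,0.38,0.6],[1.05,-5.33,0,0.38,0.6],[1.05,-5.33,0,0.38,0.6],[1.05,-5.33,0,0.38,0.6]]';python3 -m creep '[[0,0,0,0,0.6],[0,0,0,0,0.6],[0,0,0,0,0.6]]'
python3 - <<'E'
from h import *
b=bay(0);rel(b[0],b[1],.0395,CY)
E
```

```text
clock: 12.48
position: [0.5853, -0.1444, 0.1526]
tool_rot: [3.141, -0.002, -3.016]
force: [1.0, 0.7, -0.2]
grip_width: 0.0651
finger_force: 34.2
clock: 12.85
position: [0.5862, -0.141, 0.1535]
tool_rot: [3.141, -0.001, -3.015]
force: [0.7, 0.7, -0.8]
grip_width: 0.065
finger_force: 34.2
{'clock': 12.85, 'position': [0.5862, -0.141, 0.1535], 'tool_rot': [3.1408, -0.0008, -3.0148], 'force': [0.6951, 0.7176, -0.8039], 'grip_width': 0.065, 'finger_force': 34.2289}
shift [0.041, -0.255, 1.899] twist 0.015 q7 1.8
```

```bash
python3 -m creep '[[0.04,-0.25,0.3,0,0.6],[0.04,-0.25,0.8,0,0.6],[0.04,-0.25,1.4,0,0.6],[0.04,-0.25,1.8,0,0.6],[0.04,-0.25,1.9,0,0.6]]'; python3 -m creep '[[0,0,0,0,0.6],[0,0,0,0,0.6],[0,0,0,0,0.9],[0,0,0,0,0.9],[0,0,0,0,0.9]]';python3 -m creep '[[0,0,-0.6,0,0.9],[0,0,-1.7,0,0.9],[0,0,-1.7,0,1],[0,0,-1.7,0,1]]'
python3 - <<'E'
from h import *
find_stack(2)
rel(.5910,.1690,.12,.178)
E
```

```text
clock: 13.48
position: [0.5855, -0.1576, 0.0389]
tool_rot: [3.141, -0.001, -3.016]
force: [-3.8, 7.1, 51.2]
grip_width: 0.065
finger_force: 39.9
clock: 14.1
position: [0.5858, -0.1578, 0.0402]
tool_rot: [-3.142, 0.0, -3.017]
force: [0.2, 0.8, 0.4]
grip_width: 0.0771
finger_force: 0.0
clock: 14.6
position: [0.5858, -0.1578, 0.1423]
tool_rot: [-3.141, 0.001, -3.017]
force: [-0.4, 0.4, -1.0]
grip_width: 0.0856
finger_force: 0.0
stack [0.5901 0.1703 0.1852] 0.094
{'clock': 14.7, 'position': [0.5852, -0.1576, 0.1411], 'tool_rot': [3.1411, -0.0016, -3.0165], 'force': [1.123, -0.1656, -0.5277], 'grip_width': 0.0857, 'finger_force': 0.0}
shift [-0.776, 5.388, 0.352] twist -0.379 q7 1.83
```

```bash
python3 -m creep '[[-0.78,5.39,0,-0.38,1],[-0.78,5.39,0,-0.38,1],[-0.78,5.39,0,-0.38,1],[-0.78,5.39,0,-0.38,1],[-0.78,5.39,0,-0.38,1]]' ; python3 -m creep '[[0,0,0,0,1],[0,0,0,0,1],[0,0,0,0,1]]' ; python3 -c "
from h import *
rel(.5908,.1700,.039,.180)"
```

```text
clock: 15.32
position: [0.5909, 0.1565, 0.1408]
tool_rot: [-3.141, -0.002, -2.964]
force: [0.5, -0.8, 0.8]
grip_width: 0.0854
finger_force: 0.0
clock: 15.7
position: [0.5916, 0.1529, 0.1416]
tool_rot: [-3.141, -0.001, -2.966]
force: [-0.1, -1.1, -0.0]
grip_width: 0.0853
finger_force: 0.0
{'clock': 15.7, 'position': [0.5916, 0.1529, 0.1416], 'tool_rot': [-3.1408, -0.0009, -2.9656], 'force': [-0.0932, -1.0847, -0.0495], 'grip_width': 0.0853, 'finger_force': 0.0}
shift [-0.038, 0.284, 1.71] twist -0.029 q7 1.35
```

```bash
python3 -m creep '[[-0.04,0.27,0.3,-0.03,1],[-0.04,0.27,0.9,-0.03,1],[-0.04,0.27,1.4,-0.03,1],[-0.04,0.27,1.71,-0.03,1],[-0.04,0.27,1.71,-0.03,1]]' 30; python3 -m creep '[[0,0,0,0,1]]'; python3 ck.py; python3 -m creep '[[0,0,0,0,0.6],[0,0,0,0,0.6],[0,0,0,0,0.6],[0,0,0,0,0.6],[0,0,0,0,0.6]]' 30; python3 ck.py; python3 -m creep '[[0,0,-0.08,0,0.6],[0,0,-0.16,0,0.6],[0,0,-0.2,0,0.6],[0,0,-0.2,0,0.6]]' 30; python3 ck.py
```

```text
clock: 16.32
position: [0.5903, 0.171, 0.0381]
tool_rot: [-3.141, -0.002, -2.959]
force: [0.1, 0.1, 0.6]
grip_width: 0.0855
finger_force: 0.0
clock: 16.45
position: [0.5917, 0.1713, 0.0403]
tool_rot: [3.141, 0.001, -2.96]
force: [-0.2, -0.4, -0.3]
grip_width: 0.0852
finger_force: 0.0
{'clock': 16.45, 'position': [0.5917, 0.1713, 0.0403], 'tool_rot': [3.1414, 0.0012, -2.9596], 'force': [-0.1665, -0.3555, -0.2958], 'grip_width': 0.0852, 'finger_force': 0.0}
298 [271, 288, 296] 
301 [278, 288, 292] [220, 226, 201, 192, 190, 190, 193, 198, 198, 215, 214, 213, 214, 214, 215, 164, 151, 153, 154, 153, 154, 152, 201, 216, 220, 217, 166, 205, 218, 218, 166, 192, 202, 178, 108, 92, 91, 90]
304 [279, 289, 293] 
clock: 17.12
position: [0.5916, 0.1714, 0.0406]
tool_rot: [3.141, 0.001, -2.959]
force: [-1.2, -0.3, 9.6]
grip_width: 0.0651
finger_force: 31.0
{'clock': 17.125, 'position': [0.5916, 0.1714, 0.0406], 'tool_rot': [3.1413, 0.0015, -2.9594], 'force': [-1.2488, -0.3019, 9.5722], 'grip_width': 0.0651, 'finger_force': 30.9779}
298 [271, 278, 288, 292, 297] 
301 [289, 293] [220, 225, 226, 229, 227, 226, 226, 228, 228, 219, 215, 213, 214, 214, 214, 199, 159, 151, 153, 153, 153, 152, 160, 209, 217, 219, 218, 165, 213, 219, 208, 161, 197, 203, 135, 95, 91, 92]
304 [279, 290, 294, 298] 
clock: 17.68
position: [0.5912, 0.1711, 0.0517]
tool_rot: [3.142, 0.0, -2.959]
force: [0.2, -0.3, -0.8]
grip_width: 0.0647
finger_force: 33.8
{'clock': 17.675, 'position': [0.5912, 0.1711, 0.0517], 'tool_rot': [3.1416, 0.0003, -2.9595], 'force': [0.2362, -0.3464, -0.8288], 'grip_width': 0.0647, 'finger_force': 33.7866}
298 [285, 287, 292, 297] 
301 [264, 275, 286, 288, 293] [227, 227, 197, 223, 228, 227, 218, 214, 214, 213, 214, 215, 165, 153, 153, 154, 153, 152, 153, 183, 213, 218, 218, 208, 173, 199, 170, 209, 219, 220, 209, 161, 197, 204, 136, 97, 93, 93]
304 [276, 287, 294, 298]
```

```bash
python3 -m creep '[[0,0,-0.5,0,0.6],[0,0,-1.5,0,0.6],[0,0,-1.7,0,0.6],[0,0,-1.7,0,0.6]]'; python3 -m creep '[[0.7,-3.8,0,0.35,0.6],[0.7,-3.8,0,0.35,0.6],[0.7,-3.8,0,0.35,0.6],[0.7,-3.8,0,0.35,0.6],[0.7,-3.8,0,0.35,0.6]]'; python3 -m creep '[[0,0,0,0,0.6],[0,0,0,0,0.6]]';python3 -c "
from h import *
b=bay(-1);rel(b[0],b[1],.15,CY)"
```

```text
clock: 18.23
position: [0.5913, 0.1711, 0.1538]
tool_rot: [3.141, 0.001, -2.959]
force: [-0.4, 0.7, -0.9]
grip_width: 0.0651
finger_force: 34.3
clock: 18.85
position: [0.5899, -0.065, 0.1516]
tool_rot: [-3.14, -0.003, -3.014]
force: [-0.3, 1.2, -1.1]
grip_width: 0.0649
finger_force: 34.3
clock: 19.1
position: [0.5909, -0.0593, 0.1528]
tool_rot: [3.141, -0.001, -3.006]
force: [-0.6, 1.4, -1.0]
grip_width: 0.0652
finger_force: 34.3
{'clock': 19.1, 'position': [0.5909, -0.0593, 0.1528], 'tool_rot': [3.141, -0.001, -3.0065], 'force': [-0.5666, 1.4049, -1.0384], 'grip_width': 0.0652, 'finger_force': 34.2598}
shift [0.322, -3.174, 0.045] twist 0.074 q7 1.67
```

```bash
python3 -m creep '[[0.32,-3.17,0,0.07,0.6],[0.32,-3.17,0,0.07,0.6],[0.32,-3.17,0,0.07,0.6],[0.32,-3.17,0,0.07,0.6],[0.32,-3.17,0,0.07,0.6]]'; python3 -m creep '[[0,0,0,0,0.6],[0,0,0,0,0.6]]';python3 -c "
from h import *
b=bay(-1);rel(b[0],b[1],.042,CY)"
```

```text
clock: 19.73
position: [0.5975, -0.2507, 0.1531]
tool_rot: [3.141, -0.0, -3.017]
force: [0.7, 1.4, -1.2]
grip_width: 0.0653
finger_force: 34.3
clock: 19.98
position: [0.5977, -0.2504, 0.1536]
tool_rot: [3.141, 0.0, -3.016]
force: [0.2, 0.2, -1.4]
grip_width: 0.065
finger_force: 34.3
{'clock': 19.975, 'position': [0.5977, -0.2504, 0.1536], 'tool_rot': [3.1413, 0.0001, -3.0161], 'force': [0.1561, 0.2059, -1.3904], 'grip_width': 0.065, 'finger_force': 34.28}
shift [0.006, -0.004, 1.86] twist 0.005 q7 1.98
```

```bash
python3 -m creep '[[0,0,0.6,0,0.6],[0,0,1.3,0,0.6],[0,0,1.6,0,0.6],[0,0,1.75,0,0.6],[0,0,1.85,0,0.6]]'; python3 -m creep '[[0,0,0,0,0.6],[0,0,0,0,0.6],[0,0,0,0,0.9],[0,0,0,0,0.9],[0,0,0,0,0.9]]';python3 -m creep '[[0,0,-0.6,0,0.9],[0,0,-1.7,0,0.9],[0,0,-2,0,0.6],[0,0,-2,0,0.6]]'; python3 -m creep '[[0,4.5,0,6,0.5],[0,4.5,0,6,0.5],[0,4.5,0,6,0.5],[0,4.5,0,6,0.5],[0,4.5,0,6,0.5]]'
python3 - <<'E'
from h import *
g=find_gears(); rel(.4696,.1836,.15,CY+np.pi/2)
E
```

```text
clock: 20.6
position: [0.598, -0.2519, 0.0431]
tool_rot: [-3.141, 0.001, -3.018]
force: [-0.8, -0.1, -0.6]
grip_width: 0.0651
finger_force: 34.2
clock: 21.22
position: [0.5974, -0.2519, 0.0426]
tool_rot: [-3.142, 0.0, -3.018]
force: [0.6, 0.5, 0.9]
grip_width: 0.0768
finger_force: 0.0
clock: 21.72
position: [0.5982, -0.2522, 0.1644]
tool_rot: [-3.14, 0.003, -3.018]
force: [-0.0, 0.2, 0.2]
grip_width: 0.0514
finger_force: 0.0
clock: 22.35
position: [0.5629, 0.0204, 0.1614]
tool_rot: [-3.141, -0.002, 2.428]
force: [-0.5, -0.3, -0.2]
grip_width: 0.0429
finger_force: 0.0
gear [0.436  0.3244] cost 0.1 ['top', 'side'] 0.8
gear [0.5908 0.3497] cost 0.12 ['top', 'side'] 0.79
{'clock': 22.45, 'position': [0.5633, 0.0192, 0.1615], 'tool_rot': [-3.1408, -0.0015, 2.4297], 'force': [-0.3009, 0.3998, 0.4634], 'grip_width': 0.0427, 'finger_force': 0.0}
shift [2.972, 1.054, 0.195] twist 5.258 q7 0.83
```

```bash
python3 -m creep '[[2.97,1.05,0.1,5.2,0.5],[2.97,1.05,0.1,5.2,0.5],[2.97,1.05,0.1,5.2,0.5],[2.97,1.05,0.1,5.2,0.5],[2.97,1.05,0.1,5.2,0.5]]'; python3 -m creep '[[0,0,0,0,0.5],[0,0,0,0,0.5]]'
python3 - <<'E'
from h import *
g=find_gears(); rel(.4696,.1836,.025,CY+np.pi/2)
E
```

```text
clock: 23.08
position: [0.4706, 0.18, 0.156]
tool_rot: [-3.141, 0.001, 1.704]
force: [0.6, 0.8, 0.6]
grip_width: 0.0429
finger_force: 0.0
clock: 23.32
position: [0.4712, 0.1793, 0.1564]
tool_rot: [-3.142, 0.0, 1.702]
force: [-0.5, 0.3, -0.1]
grip_width: 0.0427
finger_force: 0.0
gear [0.436  0.3244] cost 0.1 ['top', 'side'] 0.8
gear [0.5908 0.3497] cost 0.12 ['top', 'side'] 0.79
{'clock': 23.425, 'position': [0.4711, 0.1796, 0.1564], 'tool_rot': [-3.1416, 0.0001, 1.7013], 'force': [-0.1741, 0.2982, -0.4531], 'grip_width': 0.0429, 'finger_force': 0.0}
shift [0.069, -0.016, 2.191] twist 0.041 q7 -0.11
```

```bash
python3 -m creep '[[0.07,-0.02,1,0,0.5],[0.07,-0.02,1.2,0,0.5],[0.07,-0.02,1.2,0,0.5]]'
python3 - <<'E'
from h import *
I=grab_frame("side")
for r in search_frame("side","gear1"): print(round(r["p"],2),(np.array(r["extent"])*[640,480,640,480]).round().tolist())
rel(.4696,.1836,.025,CY+np.pi/2)
E
```

```text
clock: 23.8
position: [0.4691, 0.1838, 0.0847]
tool_rot: [-3.141, 0.001, 1.701]
force: [0.3, 0.1, 0.6]
grip_width: 0.0428
finger_force: 0.0
0.86 [314.0, 365.0, 337.0, 388.0]
0.84 [230.0, 340.0, 252.0, 362.0]
0.81 [327.0, 294.0, 354.0, 317.0]
{'clock': 23.9, 'position': [0.4698, 0.1844, 0.0859], 'tool_rot': [3.1402, -0.0004, 1.701], 'force': [0.9944, 0.116, 0.0572], 'grip_width': 0.0424, 'finger_force': 0.0}
shift [-0.013, -0.006, 1.015] twist 0.039 q7 -0.06
```

```bash
python3 -m creep '[[0,0,0.4,0,0.5],[0,0,0.7,0,0.5],[0,0,0.9,0,0.5],[0,0,1.01,0,0.5],[0,0,1.01,0,0.5]]' 40; python3 -m creep '[[0,0,0,0,0.1],[0,0,0,0,0.1],[0,0,0,0,0.1],[0,0,0,0,0.1]]' 40; python3 -m creep '[[0,0,-0.5,0,0.1],[0,0,-1.2,0,0.1],[0,0,-2.2,0,0.1],[0,0,-2.2,0,0.1]]' 40
python3 - <<'E'
from h import *
b=bay(0);rel(b[0],b[1],.16,CY+np.pi/2)
E
```

```text
clock: 24.52
position: [0.4691, 0.1845, 0.0241]
tool_rot: [3.141, -0.0, 1.701]
force: [-0.3, -0.2, -0.3]
grip_width: 0.0429
finger_force: 0.0
clock: 25.02
position: [0.4693, 0.1846, 0.0246]
tool_rot: [3.141, -0.0, 1.701]
force: [-2.0, -1.3, 8.1]
grip_width: 0.0182
finger_force: 38.8
clock: 25.52
position: [0.4706, 0.1852, 0.1597]
tool_rot: [3.136, -0.003, 1.701]
force: [-0.3, -0.1, -3.1]
grip_width: 0.0186
finger_force: 39.9
{'clock': 25.525, 'position': [0.4706, 0.1852, 0.1597], 'tool_rot': [3.1358, -0.0027, 1.7013], 'force': [-0.3322, -0.0973, -3.108], 'grip_width': 0.0186, 'finger_force': 39.9066}
shift [-5.895, 1.16, -0.014] twist 0.041 q7 -0.11
```

```bash
python3 -m creep '[[-3.9,0.8,0,0,0.1],[-3.9,0.8,0,0,0.1],[-3.9,0.8,0,0,0.1],[-3.9,0.8,0,0,0.1],[-3.9,0.8,0,0,0.1]]'; python3 -m creep '[[-2,0.36,0,0,0.1],[-2,0.36,0,0,0.1],[-2,0.36,0,0,0.1],[-2,0.36,0,0,0.1]]';  python3 - <<'E'
from h import *
rel(.5858,-.1578,.042,CY+np.pi/2)
I=grab_frame("top")
for r in silhouettes("top","tin4"):
    m=r["mask"]; v,u=np.nonzero(m); print(round(r["p"],2),m.sum(),at("top",u.mean(),v.mean(),.045).round(3))
E
```

```text
clock: 26.15
position: [0.5471, -0.0457, 0.1553]
tool_rot: [-3.141, 0.002, 1.695]
force: [-0.1, 0.8, -2.7]
grip_width: 0.0184
finger_force: 39.9
clock: 26.65
position: [0.5836, -0.1564, 0.1551]
tool_rot: [-3.14, -0.001, 1.702]
force: [-0.0, 0.8, -2.1]
grip_width: 0.0185
finger_force: 39.9
{'clock': 26.65, 'position': [0.5836, -0.1564, 0.1551], 'tool_rot': [-3.1403, -0.0011, 1.7017], 'force': [-0.0337, 0.8394, -2.1036], 'grip_width': 0.0185, 'finger_force': 39.917}
shift [-0.029, 0.036, 1.885] twist 0.044 q7 0.54
0.91 1311 [ 0.575 -0.063  0.045]
0.81 1401 [0.412 0.071 0.045]
0.76 1243 [0.585 0.17  0.045]
0.72 1407 [0.345 0.209 0.045]
0.67 1323 [0.742 0.314 0.045]
0.38 64 [ 0.556 -0.236  0.045]
```

```bash
python3 -m creep '[[-0.03,0.04,0.6,0,0.1],[-0.03,0.04,1.2,0,0.1],[-0.03,0.04,1.6,0,0.1],[-0.03,0.04,1.75,0,0.1],[-0.03,0.04,1.8,0,0.1]]'; python3 -m creep '[[0,0,0.04,0,0.1],[0,0,0.08,0,0.1],[0,0,0.08,0,0.1]]'; python3 -m creep '[[0,0,0,0,0.35],[0,0,0,0,0.35],[0,0,0,0,0.35]]'; python3 -m creep '[[0,0,-0.5,0,0.4],[0,0,-1.2,0,0.4],[0,0,-2,0,0.5],[0,0,-2,0,0.5]]'
python3 - <<'E'
from h import *
g=find_gears(); rel(.4360,.3244,.15,CY+np.pi/2)
E
```

```text
clock: 27.38
position: [0.5868, -0.1583, 0.0481]
tool_rot: [3.142, -0.0, 1.702]
force: [0.1, -0.4, -1.9]
grip_width: 0.0182
finger_force: 40.0
clock: 27.75
position: [0.5868, -0.159, 0.0434]
tool_rot: [3.141, 0.0, 1.701]
force: [-0.3, 0.3, -2.6]
grip_width: 0.0183
finger_force: 40.0
clock: 28.12
position: [0.5867, -0.159, 0.0432]
tool_rot: [3.141, 0.0, 1.701]
force: [-0.6, -1.2, 0.2]
grip_width: 0.03
finger_force: 0.0
clock: 28.62
position: [0.5883, -0.1595, 0.1666]
tool_rot: [3.136, 0.002, 1.701]
force: [-0.3, -0.1, 0.0]
grip_width: 0.0425
finger_force: 0.0
gear [0.5907 0.3492] cost 0.05 ['top'] 0.77
gear [0.4357 0.3251] cost 0.13 ['top', 'side'] 0.73
gear [0.5119 0.459 ] cost 1.15 ['top'] 0.5
{'clock': 28.725, 'position': [0.5867, -0.1588, 0.1634], 'tool_rot': [3.1409, -0.0, 1.7015], 'force': [0.4916, 0.6938, -0.7815], 'grip_width': 0.0427, 'finger_force': 0.0}
shift [8.312, -1.442, 0.222] twist 0.042 q7 0.54
```

```bash
python3 -m creep '[[4.5,-0.7,0,0,0.5],[4.5,-0.7,0,0,0.5],[4.5,-0.7,0,0,0.5],[4.5,-0.7,0,0,0.5],[4.5,-0.7,0,0,0.5]]'; python3 -m creep '[[3.8,-0.74,0.2,0,0.5],[3.8,-0.74,0.2,0,0.5],[3.8,-0.74,0.2,0,0.5],[3.8,-0.74,0.2,0,0.5],[3.8,-0.74,0.2,0,0.5]]'
python3 - <<'E'
from h import *
rel(.4357,.3248,.085,CY+np.pi/2)
E
```

```text
clock: 29.35
position: [0.5081, 0.1068, 0.162]
tool_rot: [-3.139, -0.0, 1.706]
force: [0.7, -0.1, -0.7]
grip_width: 0.0426
finger_force: 0.0
clock: 29.98
position: [0.434, 0.3265, 0.1496]
tool_rot: [-3.14, 0.001, 1.707]
force: [0.1, -0.0, 0.1]
grip_width: 0.0427
finger_force: 0.0
{'clock': 29.975, 'position': [0.434, 0.3265, 0.1496], 'tool_rot': [-3.1396, 0.0005, 1.7068], 'force': [0.0632, -0.0157, 0.142], 'grip_width': 0.0427, 'finger_force': 0.0}
shift [-0.032, 0.027, 1.077] twist 0.08 q7 -0.36
```

```bash
python3 -m creep '[[0,0,0.6,0.08,0.5],[0,0,1,0.08,0.5],[0,0,1,0.08,0.5],[0,0,1,0.08,0.5]]'
python3 - <<'E'
from h import *
I=grab_frame("side")
for r in search_frame("side","gear1"): print(round(r["p"],2),(np.array(r["extent"])*[640,480,640,480]).round().tolist())
print(pix("side",[.4357,.3248,.018]))
rel(.4357,.3248,.025,CY+np.pi/2)
E
```

```text
clock: 30.48
position: [0.4367, 0.323, 0.0916]
tool_rot: [3.141, 0.0, 1.689]
force: [0.9, 0.5, -0.3]
grip_width: 0.0429
finger_force: 0.0
0.85 [231.0, 340.0, 255.0, 363.0]
0.8 [315.0, 365.0, 338.0, 389.0]
[[325.54432474 373.9910174 ]]
{'clock': 30.575, 'position': [0.4367, 0.3235, 0.092], 'tool_rot': [3.1407, -0.0006, 1.6897], 'force': [0.2955, -1.146, -0.0727], 'grip_width': 0.0428, 'finger_force': 0.0}
shift [0.022, -0.015, 1.116] twist -0.042 q7 -0.33
```

```bash
python3 -m creep '[[0.02,-0.01,0.5,0,0.5],[0.02,-0.01,0.8,0,0.5],[0.02,-0.01,1,0,0.5],[0.02,-0.01,1.1,0,0.5],[0.02,-0.01,1.1,0,0.5]]' 40; python3 -m creep '[[0,0,0,0,0.1],[0,0,0,0,0.1],[0,0,0,0,0.1],[0,0,0,0,0.1]]' 40; python3 -m creep '[[0,0,-0.5,0,0.1],[0,0,-1.2,0,0.1],[0,0,-2.2,0,0.1],[0,0,-2.2,0,0.1]]' 40
python3 - <<'E'
from h import *
rel(.5748,-.0625,.16,CY+np.pi/2)
E
```

```text
clock: 31.2
position: [0.4355, 0.3246, 0.0251]
tool_rot: [-3.141, 0.0, 1.69]
force: [0.1, 0.1, -0.3]
grip_width: 0.0427
finger_force: 0.0
clock: 31.7
position: [0.4357, 0.3249, 0.0258]
tool_rot: [3.141, -0.001, 1.69]
force: [0.5, -1.4, 5.7]
grip_width: 0.0185
finger_force: 38.9
clock: 32.2
position: [0.4369, 0.3259, 0.1612]
tool_rot: [3.137, -0.004, 1.69]
force: [0.4, 0.6, -1.5]
grip_width: 0.0185
finger_force: 39.7
{'clock': 32.2, 'position': [0.4369, 0.3259, 0.1612], 'tool_rot': [3.1365, -0.0042, 1.69], 'force': [0.3606, 0.5523, -1.4637], 'grip_width': 0.0185, 'finger_force': 39.6646}
shift [-6.7, 1.511, -0.001] twist -0.04 q7 -0.37
```

```bash
python3 -m creep '[[-4.2,0.9,0,0,0.1],[-4.2,0.9,0,0,0.1],[-4.2,0.9,0,0,0.1],[-4.2,0.9,0,0,0.1],[-4.2,0.9,0,0,0.1]]'; python3 -m creep '[[-2.5,0.61,0,0,0.1],[-2.5,0.61,0,0,0.1],[-2.5,0.61,0,0,0.1],[-2.5,0.61,0,0,0.1],[-2.5,0.61,0,0,0.1]]';  python3 - <<'E'
from h import *
rel(.5748,-.0625,.043,CY+np.pi/2)
E
```

```text
clock: 32.83
position: [0.5196, 0.0762, 0.1568]
tool_rot: [-3.141, 0.001, 1.684]
force: [0.6, 0.5, -1.4]
grip_width: 0.0184
finger_force: 39.6
clock: 33.45
position: [0.5728, -0.0625, 0.1565]
tool_rot: [-3.141, -0.001, 1.691]
force: [0.3, 0.6, -2.1]
grip_width: 0.0184
finger_force: 39.6
{'clock': 33.45, 'position': [0.5728, -0.0625, 0.1565], 'tool_rot': [-3.1406, -0.0007, 1.691], 'force': [0.2568, 0.5861, -2.1031], 'grip_width': 0.0184, 'finger_force': 39.6174}
shift [-0.005, 0.034, 1.892] twist -0.033 q7 0.38
```

```bash
python3 -m creep '[[0,0.03,0.6,0,0.1],[0,0.03,1.2,0,0.1],[0,0.03,1.6,0,0.1],[0,0.03,1.75,0,0.1],[0,0.03,1.8,0,0.1]]'; python3 -m creep '[[0,0,0.04,0,0.1],[0,0,0.09,0,0.1],[0,0,0.09,0,0.1]]'; python3 -m creep '[[0,0,0,0,0.35],[0,0,0,0,0.35],[0,0,0,0,0.35]]'; python3 -m creep '[[0,0,-0.5,0,0.4],[0,0,-1.2,0,0.4],[0,0,-2,0,0.5],[0,0,-2,0,0.5]]'
python3 - <<'E'
from h import *
g=find_gears(); rel(.5907,.3494,.15,CY+np.pi/2)
E
```

```text
clock: 34.08
position: [0.5751, -0.0627, 0.0492]
tool_rot: [-3.141, -0.0, 1.691]
force: [0.5, 0.5, -1.6]
grip_width: 0.0184
finger_force: 39.6
clock: 34.45
position: [0.5751, -0.0634, 0.0439]
tool_rot: [3.141, -0.0, 1.69]
force: [-0.2, 0.5, -1.4]
grip_width: 0.0186
finger_force: 39.6
clock: 34.83
position: [0.5751, -0.0634, 0.0438]
tool_rot: [3.141, 0.0, 1.69]
force: [0.1, -0.6, -0.9]
grip_width: 0.0297
finger_force: 0.0
clock: 35.33
position: [0.5767, -0.0637, 0.167]
tool_rot: [3.136, 0.001, 1.69]
force: [0.2, 0.2, -0.5]
grip_width: 0.0427
finger_force: 0.0
gear [0.5918 0.3492] cost 0.08 ['top', 'side'] 0.77
gear [0.4365 0.3245] cost 0.16 ['top', 'side'] 0.73
gear [0.5119 0.459 ] cost 1.15 ['top'] 0.5
{'clock': 35.425, 'position': [0.575, -0.0632, 0.1638], 'tool_rot': [3.1411, -0.0002, 1.6903], 'force': [0.3846, 0.1002, -0.435], 'grip_width': 0.043, 'finger_force': 0.0}
shift [6.797, 1.079, 0.232] twist -0.038 q7 0.38
```

The networks only use the newest picture, and `find_gears` never took one. I'll fix that.

```bash
sed -i 's/^def find_gears():/&\n    grab_frame("top"); grab_frame("side")/' h.py
python3 - <<'E'
from h import *
g=find_gears()
E
python3 - <<'E'
import cv2
from h import *
I=grab_frame("top"); cv2.imwrite("pics/c3.png",cv2.resize(I[130:330,120:520],None,fx=2,fy=2,interpolation=cv2.INTER_CUBIC))
E
```

```text
gear [0.5915 0.3497] cost 0.1 ['top', 'side'] 0.69
gear [ 0.5775 -0.0679] cost 0.49 ['top', 'side'] 0.67
```

View pics/c3.png

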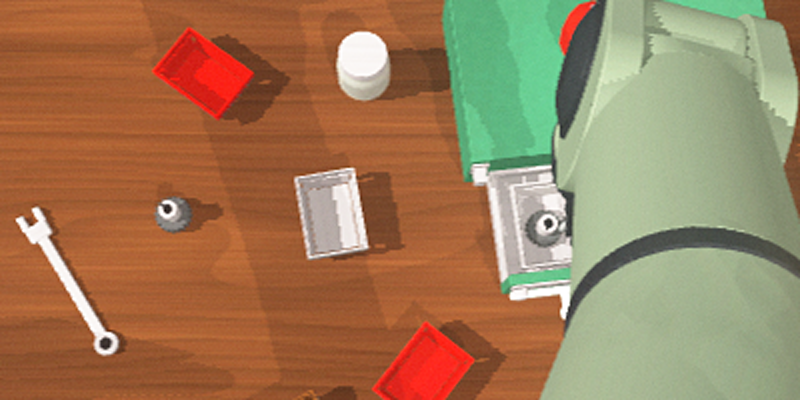

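One gear is left at crop (172,213). The gear in the left bay sits in its tin and the stack is undisturbed.

```bash
python3 -m creep '[[4,0.6,0,0,0.5],[4,0.6,0,0,0.5],[4,0.6,0,0,0.5],[4,0.6,0,0,0.5],[4,0.6,0,0,0.5]]'; python3 -m creep '[[2.8,0.49,0.2,0,0.5],[2.8,0.49,0.2,0,0.5],[2.8,0.49,0.2,0,0.5],[2.8,0.49,0.2,0,0.5],[2.8,0.49,0.2,0,0.5]]'
python3 - <<'E'
from h import *
rel(.5915,.3495,.085,CY+np.pi/2); grab_frame("side")
for r in search_frame("side","gear1"): print(round(r["p"],2),(np.array(r["extent"])*[640,480,640,480]).round().tolist())
E
```

```text
clock: 36.3
position: [0.5813, 0.1841, 0.1626]
tool_rot: [-3.14, -0.001, 1.697]
force: [-0.8, -1.2, -0.6]
grip_width: 0.0428
finger_force: 0.0
clock: 36.92
position: [0.5916, 0.348, 0.1511]
tool_rot: [-3.141, 0.001, 1.689]
force: [0.9, -0.4, -0.1]
grip_width: 0.0426
finger_force: 0.0
{'clock': 36.925, 'position': [0.5916, 0.348, 0.1511], 'tool_rot': [-3.141, 0.0013, 1.6891], 'force': [0.9453, -0.4022, -0.1099], 'grip_width': 0.0426, 'finger_force': 0.0}
shift [0.027, 0.001, 1.102] twist -0.046 q7 -0.26
0.84 [227.0, 321.0, 248.0, 343.0]
0.75 [349.0, 165.0, 366.0, 178.0]
0.58 [335.0, 153.0, 378.0, 187.0]
0.51 [337.0, 189.0, 355.0, 203.0]
```

The gear was knocked just now, so I locate it again before descending.

```bash
cat > gs.py <<'E'
from h import *
grab_frame("side"); b=min(silhouettes("side","gear1"),key=lambda b:abs(b["extent"][0]*640-227)+abs(b["extent"][1]*480-321))
m=b["mask"]; v,u=np.nonzero(m); g=at("side",u.mean(),v.mean(),.015)
p,f=fit({"side":(m.astype(np.float32),roi(m))},gear_model,g[:2],[.005,.005]); print(p.round(4),f,b["p"],m.sum())
rel(p[0],p[1],.15,CY+np.pi/2)
E
python3 gs.py; python3 -m creep '[[0,-1.5,0,0,0.5],[0,-1.5,0,0,0.5],[0,-1.5,0,0,0.5]]'; python3 -c "
from h import *
g=find_gears()"; python3 gs.py
```

```text
[0.623  0.3185] 0.09248096495866776 0.62 394
{'clock': 37.125, 'position': [0.5919, 0.3481, 0.1519], 'tool_rot': [3.1415, 0.0002, 1.6884], 'force': [-0.4762, 0.0176, 0.004], 'grip_width': 0.0429, 'finger_force': 0.0}
shift [-0.55, 0.457, 0.032] twist -0.051 q7 -0.26
clock: 37.5
position: [0.5006, 0.3386, 0.1523]
tool_rot: [-3.141, -0.001, 1.691]
force: [0.9, 0.1, -0.7]
grip_width: 0.0427
finger_force: 0.0
gear [0.6234 0.3192] cost 0.11 ['top', 'side'] 0.73
gear [ 0.5877 -0.1634] cost 0.76 ['top', 'side'] 0.53
gear [ 0.5767 -0.0669] cost 0.75 ['top', 'side'] 0.5
[0.624 0.317] 0.05051963031291962 0.75 433
{'clock': 37.8, 'position': [0.5028, 0.3384, 0.1516], 'tool_rot': [3.1413, 0.0002, 1.6893], 'force': [0.9391, -0.5956, -0.5066], 'grip_width': 0.0431, 'finger_force': 0.0}
shift [-0.592, 1.963, 0.027] twist -0.045 q7 -0.31
```

```bash
python3 -m creep '[[-0.56,1.95,0,-0.04,0.5],[-0.56,1.95,0,-0.04,0.5],[-0.56,1.95,0.6,-0.04,0.5],[-0.56,1.95,1,-0.04,0.5],[-0.56,1.95,1,-0.04,0.5]]'; python3 -m creep '[[0,0,0,0,0.5]]'
python3 - <<'E'
from h import *
rel(.6235,.3188,.025,CY+np.pi/2); grab_frame("side")
for r in search_frame("side","gear1"): print(round(r["p"],2),(np.array(r["extent"])*[640,480,640,480]).round().tolist())
E
```

```text
clock: 38.42
position: [0.6217, 0.3184, 0.0898]
tool_rot: [-3.139, 0.002, 1.695]
force: [0.7, 0.1, 0.0]
grip_width: 0.0431
finger_force: 0.0
clock: 38.55
position: [0.6229, 0.3194, 0.0927]
tool_rot: [3.14, -0.0, 1.696]
force: [0.4, -0.2, -0.7]
grip_width: 0.0428
finger_force: 0.0
{'clock': 38.55, 'position': [0.6229, 0.3194, 0.0927], 'tool_rot': [3.1405, -0.0002, 1.6955], 'force': [0.4242, -0.1949, -0.7138], 'grip_width': 0.0428, 'finger_force': 0.0}
shift [-0.011, 0.008, 1.129] twist -0.0 q7 -0.18
0.77 [338.0, 190.0, 355.0, 206.0]
0.67 [226.0, 322.0, 247.0, 343.0]
0.59 [348.0, 162.0, 366.0, 179.0]
```

```bash
python3 -m creep '[[-0.01,0,0.5,0,0.5],[-0.01,0,0.8,0,0.5],[-0.01,0,1,0,0.5],[-0.01,0,1.12,0,0.5],[-0.01,0,1.12,0,0.5]]' 40; python3 -m creep '[[0,0,0,0,0.1],[0,0,0,0,0.1],[0,0,0,0,0.1],[0,0,0,0,0.1]]' 40; python3 -m creep '[[0,0,-0.5,0,0.1],[0,0,-1.2,0,0.1],[0,0,-2.2,0,0.1],[0,0,-2.2,0,0.1]]' 40; python3 -m creep '[[-4.5,0.5,0,0,0.1],[-4.5,0.5,0,0,0.1],[-4.5,0.5,0,0,0.1],[-4.5,0.5,0,0,0.1],[-4.5,0.5,0,0,0.1]]';python3 - <<'E'
from h import *
rel(.5974,-.2519,.16,CY+np.pi/2)
E
```

```text
clock: 39.28
position: [0.6223, 0.3187, 0.0244]
tool_rot: [-3.141, 0.0, 1.696]
force: [0.4, -0.4, -0.2]
grip_width: 0.0426
finger_force: 0.0
clock: 39.78
position: [0.6227, 0.3188, 0.0253]
tool_rot: [3.141, -0.0, 1.696]
force: [-0.8, -0.8, 6.8]
grip_width: 0.0183
finger_force: 39.1
clock: 40.28
position: [0.6244, 0.3194, 0.1615]
tool_rot: [3.135, -0.003, 1.696]
force: [0.6, 0.2, -2.4]
grip_width: 0.0184
finger_force: 39.6
clock: 40.9
position: [0.6858, 0.0494, 0.1559]
tool_rot: [-3.141, 0.002, 1.691]
force: [-0.1, 0.4, -2.5]
grip_width: 0.0188
finger_force: 39.6
{'clock': 40.9, 'position': [0.6858, 0.0494, 0.1559], 'tool_rot': [-3.1408, 0.0018, 1.6908], 'force': [-0.1492, 0.4253, -2.5061], 'grip_width': 0.0188, 'finger_force': 39.5544}
shift [-4.809, -2.064, -0.058] twist -0.034 q7 0.2
```

```bash
python3 -m creep '[[-0.5,-1,0,0,0.1],[-1.2,-2.06,0,0,0.1],[-2.2,-2.06,0,0,0.1],[-3.2,-2.06,0,0,0.1],[-4.2,-2.06,0,0,0.1]]';python3 -m creep '[[-0.6,0,0,0,0.1],[-0.6,0,0,0,0.1],[-0.6,0,0,0,0.1],[-0.6,0,0,0,0.1]]';python3 - <<'E'
from h import *
rel(.5974,-.2519,.043,CY+np.pi/2)
E
```

```text
clock: 41.52
position: [0.594, -0.208, 0.1562]
tool_rot: [3.142, -0.001, 1.697]
force: [1.0, 1.0, -3.0]
grip_width: 0.018
finger_force: 40.0
clock: 42.02
position: [0.5987, -0.2411, 0.1563]
tool_rot: [-3.141, -0.001, 1.698]
force: [1.3, 0.3, -2.4]
grip_width: 0.0182
finger_force: 40.0
{'clock': 42.025, 'position': [0.5987, -0.2411, 0.1563], 'tool_rot': [-3.1415, -0.0007, 1.6975], 'force': [1.2825, 0.3011, -2.4239], 'grip_width': 0.0182, 'finger_force': 39.9953}
shift [-0.176, -0.045, 1.888] twist 0.014 q7 0.66
```

```bash
python3 -m creep '[[-0.17,-0.03,0.3,0,0.1],[-0.17,-0.03,1.0,0,0.1],[-0.17,-0.03,1.5,0,0.1],[-0.17,-0.03,1.7,0,0.1],[-0.17,-0.03,1.8,0,0.1]]'; python3 -m creep '[[0,0,0.04,0,0.1],[0,0,0.08,0,0.1],[0,0,0.08,0,0.1]]'; python3 -m creep '[[0,0,0,0,0.35],[0,0,0,0,0.35],[0,0,0,0,0.35]]'; python3 -m creep '[[0,0,-0.5,0,0.4],[0,0,-1.2,0,0.4],[0,0,-2,0,0.4],[0,0,-2,0,0]]'; python3 -m creep '[[1.5,3,0,0,0],[1.5,3,0,0,0],[1.5,3,0,0,0],[1.5,3,0,0,0]]';python3 - <<'E'
from h import *
st()
I=grab_frame("side"); cv2.imwrite("pics/c4.png",cv2.resize(I[90:300,200:450],None,fx=2.8,fy=2.8,interpolation=cv2.INTER_CUBIC))
E
```

```text
clock: 42.65
position: [0.5978, -0.2533, 0.048]
tool_rot: [-3.141, 0.0, 1.696]
force: [-0.1, 0.6, -1.6]
grip_width: 0.018
finger_force: 40.0
clock: 43.02
position: [0.5982, -0.2531, 0.0441]
tool_rot: [3.141, 0.0, 1.696]
force: [-0.3, -0.2, -2.3]
grip_width: 0.0184
finger_force: 40.0
clock: 43.4
position: [0.598, -0.2531, 0.0439]
tool_rot: [3.141, 0.0, 1.696]
force: [0.3, -0.4, -0.0]
grip_width: 0.0297
finger_force: 0.0
clock: 43.9
position: [0.5995, -0.2539, 0.1674]
tool_rot: [3.136, 0.002, 1.696]
force: [0.3, -0.4, -0.2]
grip_width: 0.0173
finger_force: 0.0
clock: 44.4
position: [0.7675, -0.137, 0.1617]
tool_rot: [-3.141, -0.002, 1.7]
force: [-0.9, -0.8, -0.5]
grip_width: -0.0001
finger_force: 0.0
{'clock': 44.4, 'position': [0.7675, -0.137, 0.1617], 'tool_rot': [-3.1412, -0.0018, 1.7003], 'force': [-0.9478, -0.7745, -0.5171], 'grip_width': -0.0001, 'finger_force': 0.0}
```

View pics/c4.png

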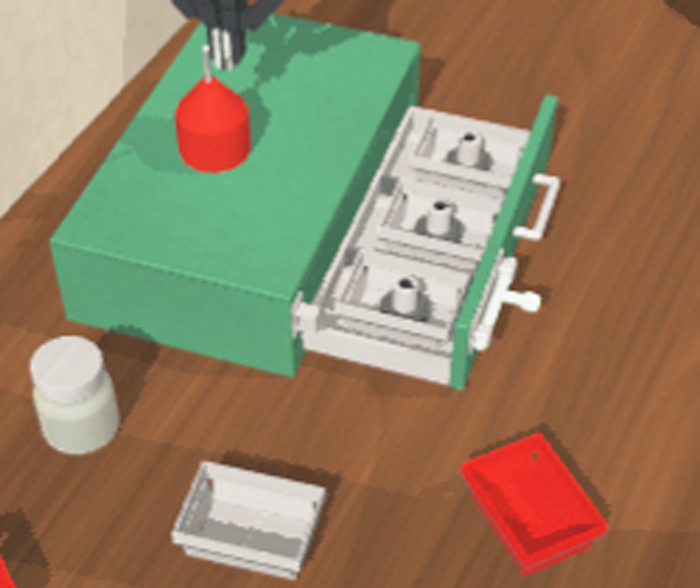

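All three gears stand hub up in tins of their own and the stack is fine. My last side-step took the arm over the chest instead of away from it; nothing was touched. I retrace that path, then go to the front.

```bash
python3 -m creep '[[-1.5,-3,0,0,0],[-1.5,-3,0,0,0],[-1.5,-3,0,0,0],[-1.5,-3,0,0,0]]';python3 - <<'E'
from h import *
t=loc(-.30,.022); rel(t[0],t[1],.055,CY+np.pi/2); print(t)
E
```

```text
clock: 44.95
position: [0.5933, -0.2572, 0.1642]
tool_rot: [-3.14, 0.001, 1.69]
force: [0.8, -0.0, 0.2]
grip_width: 0.0002
finger_force: 0.0
{'clock': 44.95, 'position': [0.5933, -0.2572, 0.1642], 'tool_rot': [-3.1402, 0.0009, 1.6896], 'force': [0.8476, -0.0286, 0.1668], 'grip_width': 0.0002, 'finger_force': 0.0}
shift [2.038, -2.145, 1.821] twist -0.043 q7 0.67
[ 0.45089475 -0.15111399  0.        ]
```

```bash
python3 -m creep '[[2.04,-2.14,0,0,0],[2.04,-2.14,0,0,0],[2.04,-2.14,0,0,0],[2.04,-2.14,0,0,0],[2.04,-2.14,0,0,0]]';python3 -m creep '[[0,0,0.6,0,0],[0,0,1.2,0,0],[0,0,1.6,0,0],[0,0,1.8,0,0],[0,0,1.8,0,0]]';python3 - <<'E'
from h import *
t=loc(-.22,.022); rel(t[0],t[1],.055,CY+np.pi/2); print(t)
I=grab_frame("side"); cv2.imwrite("pics/c5.png",cv2.resize(I[90:260,290:480],None,fx=3,fy=3,interpolation=cv2.INTER_CUBIC))
E
```

```text
clock: 45.58
position: [0.4557, -0.148, 0.164]
tool_rot: [3.141, 0.0, 1.696]
force: [1.0, -0.8, -0.1]
grip_width: -0.0
finger_force: 0.0
clock: 46.2
position: [0.4553, -0.1482, 0.0553]
tool_rot: [-3.141, -0.0, 1.695]
force: [0.4, -0.8, -0.6]
grip_width: -0.0002
finger_force: 0.0
{'clock': 46.2, 'position': [0.4553, -0.1482, 0.0553], 'tool_rot': [-3.1407, -0.0, 1.695], 'force': [0.4414, -0.8373, -0.5958], 'grip_width': -0.0002, 'finger_force': 0.0}
shift [-0.039, 1.254, 0.004] twist -0.004 q7 0.66
[ 0.53027255 -0.14115589  0.        ]
```

View pics/c5.png

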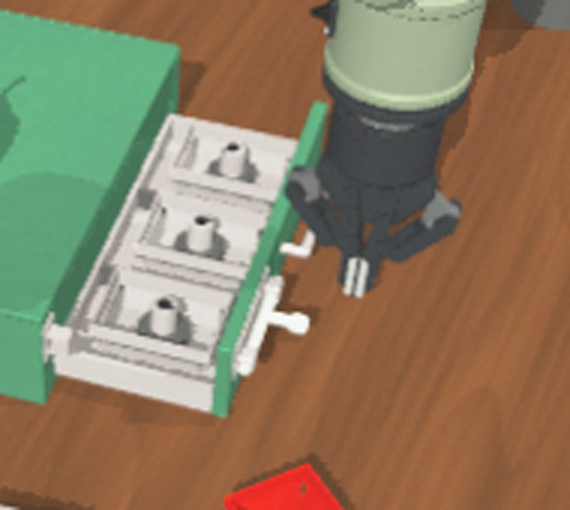

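The closed fingers face the bare panel between the pull and the bolt, well aligned in y. I raise them slightly and push gently.

```bash
python3 -m creep '[[-0.02,0.3,-0.18,0,0],[-0.02,0.55,-0.18,0,0],[-0.02,0.75,-0.18,0,0],[-0.02,0.9,-0.18,0,0],[-0.02,1.1,-0.18,0,0]]'; python3 -m creep '[[0,0.2,0,0,0],[0,0.4,0,0,0],[0,0.6,0,0,0],[0,0.8,0,0,0],[0,1.0,0,0,0]]'
python3 - <<'E'
from h import *
s=st(); print((Rz(CY).T@(np.array(s["position"])-C)).round(4))
E
```

```text
clock: 46.88
position: [0.5207, -0.1405, 0.0662]
tool_rot: [-3.14, -0.0, 1.695]
force: [-3.6, 0.4, 0.4]
grip_width: -0.0002
finger_force: 1.5
clock: 47.5
position: [0.5812, -0.133, 0.0664]
tool_rot: [-3.141, 0.0, 1.696]
force: [-1.5, -0.0, -2.4]
grip_width: -0.0002
finger_force: 1.5
{'clock': 47.5, 'position': [0.5812, -0.133, 0.0664], 'tool_rot': [-3.1415, 0.0001, 1.6957], 'force': [-1.457, -0.0309, -2.3822], 'grip_width': -0.0002, 'finger_force': 1.4968}
[-0.1684  0.0237  0.0664]
```

```bash
python3 -m creep '[[0,0.15,0,0,0],[0,0.3,0,0,0],[0,0.45,0,0,0],[0,0.6,0,0,0],[0,0.7,0,0,0]]'; python3 -m creep '[[0,0.05,0,0,0],[0,0.1,0,0,0],[0,0.15,0,0,0]]'; python3 -m creep '[[0,0.04,0,0,0],[0,0.08,0,0,0],[0,0.08,0,0,0]]'
python3 - <<'E'
from h import *
s=st(); print((Rz(CY).T@(np.array(s["position"])-C)).round(4))
E
```

```text
clock: 48.12
position: [0.6228, -0.1278, 0.0665]
tool_rot: [3.141, 0.0, 1.696]
force: [-3.6, 0.2, -0.5]
grip_width: 0.0002
finger_force: 1.4
clock: 48.5
position: [0.6312, -0.1267, 0.0666]
tool_rot: [-3.142, -0.0, 1.696]
force: [-2.3, 0.4, -0.1]
grip_width: 0.0003
finger_force: 1.3
clock: 48.88
position: [0.6362, -0.1261, 0.0665]
tool_rot: [3.141, 0.0, 1.696]
force: [0.2, 0.2, -0.2]
grip_width: 0.0002
finger_force: 0.0
{'clock': 48.875, 'position': [0.6362, -0.1261, 0.0665], 'tool_rot': [3.141, 0.0002, 1.6958], 'force': [0.1548, 0.1632, -0.2256], 'grip_width': 0.0002, 'finger_force': 0.0}
[-0.113   0.0237  0.0665]
```

```bash
python3 -m creep '[[0,0.04,0,0,0],[0,0.08,0,0,0],[0,0.12,0,0,0],[0,0.12,0,0,0]]';  python3 -m creep '[[0,0.05,0,0,0],[0,0.1,0,0,0],[0,0.1,0,0,0]]'
python3 - <<'E'
from h import *
s=st(); print((Rz(CY).T@(np.array(s["position"])-C)).round(4))
E
```

```text
clock: 49.38
position: [0.6372, -0.126, 0.0662]
tool_rot: [-3.13, -0.003, 1.694]
force: [-45.1, 1.9, 32.7]
grip_width: -0.0003
finger_force: 22.7
clock: 49.75
position: [0.6375, -0.126, 0.066]
tool_rot: [-3.119, -0.006, 1.692]
force: [-86.9, 4.2, 63.2]
grip_width: 0.0002
finger_force: 44.5
{'clock': 49.75, 'position': [0.6375, -0.126, 0.066], 'tool_rot': [-3.1192, -0.0055, 1.6924], 'force': [-86.8928, 4.1804, 63.2236], 'grip_width': 0.0002, 'finger_force': 44.5049}
[-0.1117  0.0237  0.066 ]
```

The drawer has hit its stop, so it is shut. I back off and find the knob.

```bash
python3 -m creep '[[0,-0.3,0,0,0],[0,-0.8,0,0,0],[0,-1.4,0,0,0],[0,-1.4,0,0,0],[0,-1.4,0,0,0]]';  python3 - <<'E'
from h import *
s=st(); print((Rz(CY).T@(np.array(s["position"])-C)).round(4))
q=at("top",404,287,.062); print("knob end, drawer out, local",(Rz(CY).T@(q-C)).round(4))
I=grab_frame("side"); cv2.imwrite("pics/c6.png",cv2.resize(I[90:260,240:430],None,fx=4,fy=3.5,interpolation=cv2.INTER_CUBIC))
for c in("top","side"):
    grab_frame(c)
    for r in search_frame(c,"bolt_knob")[:2]: print(c,round(r["p"],2),(np.array(r["extent"])*[640,480,640,480]).round().tolist())
for y in(.05,.075,.1): print(y,pix("side",[loc(-.14,y,.062)]).round(1),pix("top",[loc(-.14,y,.062)]).round(1))
E
```

```text
clock: 50.38
position: [0.5666, -0.1348, 0.0668]
tool_rot: [3.14, 0.0, 1.696]
force: [1.3, 0.0, -0.2]
grip_width: 0.0004
finger_force: 0.0
{'clock': 50.375, 'position': [0.5666, -0.1348, 0.0668], 'tool_rot': [3.1403, 0.0002, 1.6959], 'force': [1.2949, 0.0368, -0.2003], 'grip_width': 0.0004, 'finger_force': 0.0}
[-0.1832  0.0238  0.0668]
knob end, drawer out, local [-0.2683  0.0891  0.062 ]
top 0.55 [376.0, 210.0, 405.0, 229.0]
side 0.43 [314.0, 173.0, 334.0, 198.0]
0.05 [[339.2 173.2]] [[412.7 225.6]]
0.075 [[335.9 180.5]] [[401.2 227. ]]
0.1 [[332.4 188. ]] [[389.7 228.3]]
```

View pics/c6.png

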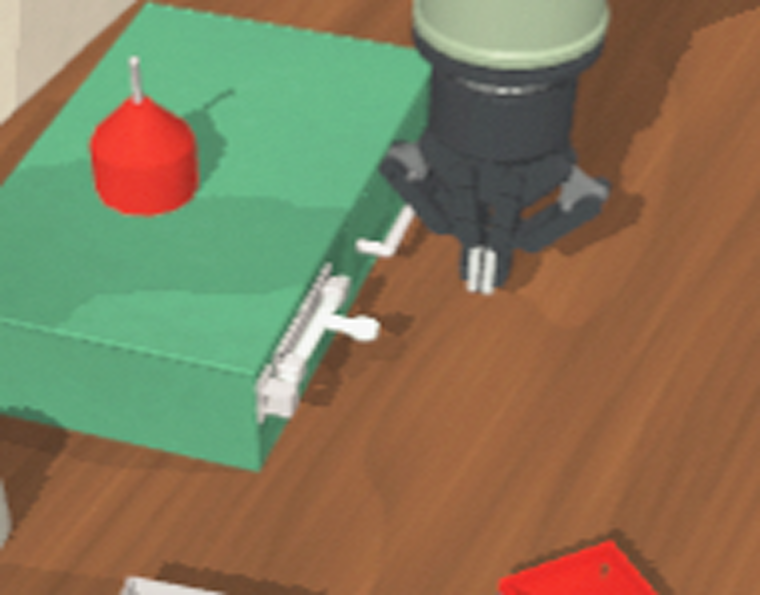

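The drawer front is flush, and the knob head is at crop (368,328), which gives chest y of about 0.087. I come in from its right and push left.

```bash
python3 -m creep '[[0.4,0,0.1,0,0],[0.45,0.4,0.1,0,0],[0.45,0.78,0.1,0,0],[0.45,0.78,0.1,0,0]]'; python3 -m creep '[[0.1,0,0,0,0],[0.2,0,0,0,0],[0.3,0,0,0,0],[0.4,0,0,0,0],[0.5,0,0,0,0]]';  python3 -c "
from h import *
s=st(); print((Rz(CY).T@(np.array(s['position'])-C)).round(4))"
```

```text
clock: 51.12
position: [0.6099, -0.1018, 0.0602]
tool_rot: [3.141, 0.0, 1.697]
force: [-0.0, 0.1, -0.5]
grip_width: 0.0002
finger_force: 0.0
clock: 51.75
position: [0.6047, -0.0725, 0.0606]
tool_rot: [-3.141, 0.0, 1.695]
force: [-1.3, -2.8, 0.6]
grip_width: -0.0
finger_force: 1.3
{'clock': 51.75, 'position': [0.6047, -0.0725, 0.0606], 'tool_rot': [-3.1415, 0.0003, 1.6954], 'force': [-1.3006, -2.7973, 0.6433], 'grip_width': -0.0, 'finger_force': 1.3476}
[-0.1376  0.0808  0.0606]
```

Contact is made (2.8 N against the motion). I continue to the stop.

```bash
python3 -m creep '[[0.08,0,0,0,0],[0.16,0,0,0,0],[0.22,0,0,0,0],[0.26,0,0,0,0],[0.26,0,0,0,0]]'; python3 -m creep '[[0.04,0,0,0,0],[0.08,0,0,0,0],[0.08,0,0,0,0]]';  python3 -c "
from h import *
s=st(); print((Rz(CY).T@(np.array(s['position'])-C)).round(4))"
```

```text
clock: 52.38
position: [0.603, -0.0582, 0.0606]
tool_rot: [3.141, 0.001, 1.695]
force: [-1.3, -7.7, 0.2]
grip_width: 0.0002
finger_force: 3.9
clock: 52.75
position: [0.6029, -0.0573, 0.0608]
tool_rot: [3.14, 0.006, 1.692]
force: [3.7, -26.8, -4.4]
grip_width: -0.0002
finger_force: 13.5
{'clock': 52.75, 'position': [0.6029, -0.0573, 0.0608], 'tool_rot': [3.14, 0.0059, 1.6921], 'force': [3.6948, -26.824, -4.439], 'grip_width': -0.0002, 'finger_force': 13.4801}
[-0.1375  0.0962  0.0608]
```

```bash
python3 -m creep '[[-0.3,0,0,0,0],[-0.5,0,0,0,0],[-0.5,-0.8,0,0,0],[-0.5,-1.5,-0.5,0,0],[-0.5,-1.5,-1.5,0,0]]'; python3 -m creep '[[0,0,-0.5,0,0],[0,0,-1,0,0],[0,0,-1,0,0],[0,0,-1,0,0]]';  python3 - <<'E'
from h import *
st(); I=grab_frame("side"); cv2.imwrite("pics/c7.png",cv2.resize(I[90:300,240:430],None,fx=4,fy=2.8,interpolation=cv2.INTER_CUBIC))
for y in(.087,.117): print(pix("side",[loc(-.133,y,.062)]).round(1))
E
```

```text
clock: 53.38
position: [0.5131, -0.0937, 0.15]
tool_rot: [-3.136, -0.002, 1.694]
force: [1.8, 0.8, 1.0]
grip_width: -0.0004
finger_force: 0.0
clock: 53.88
position: [0.5167, -0.0931, 0.2101]
tool_rot: [-3.141, -0.0, 1.696]
force: [-0.6, -0.6, 0.2]
grip_width: -0.0
finger_force: 0.0
{'clock': 53.875, 'position': [0.5167, -0.0931, 0.2101], 'tool_rot': [-3.1412, -0.0005, 1.6961], 'force': [-0.5544, -0.5643, 0.2172], 'grip_width': -0.0, 'finger_force': 0.0}
[[331.2 183.3]]
[[327.  192.5]]
```

View pics/c7.png

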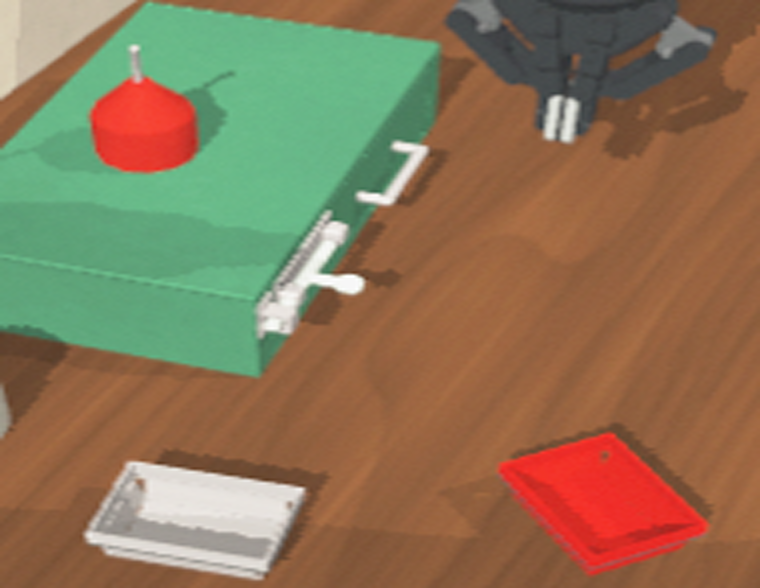

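Run:
```python
from h import *
from scipy.optimize import least_squares
I=grab_frame("side"); now=cv2.resize(I[90:260,240:430],None,fx=4,fy=3.5,interpolation=cv2.INTER_CUBIC); old=cv2.imread("pics/c6.png")
# template-match knob head from old into now
t=old[305:350,335:390]; r=cv2.matchTemplate(now,t,cv2.TM_CCOEFF_NORMED); r=r[280:400,290:400]
_,v,_,l=cv2.minMaxLoc(r); x,y=l[0]+290,l[1]+280; d=np.array([(x-335)/4,(y-305)/3.5]); print("match",v,"shift px",d)
a=pix("side",[loc(-.133,.087,.062)])[0]; b=pix("side",[loc(-.133,.117,.062)])[0]; e=b-a; print("travel mm",30*(d@e)/(e@e), e)
```

```text
match 0.9828070402145386 shift px [-3.5         7.71428571]
travel mm 25.291772040430615 [-4.23326012  9.11238984]
```

The match gives about 25 mm of travel, which is too close to call. I push again, harder, to be sure.

```bash
python3 - <<'E'
from h import *
t=loc(-.22,.070); rel(t[0],t[1],.060,CY+np.pi/2)
E
python3 -m creep '[[0,0,1,0,0],[0,0,2,0,0],[0,0,2.4,0,0],[0,0,2.4,0,0]]'
python3 - <<'E'
from h import *
t=loc(-.134,.075); rel(t[0],t[1],.061,CY+np.pi/2)
E
```

```text
{'clock': 53.975, 'position': [0.5165, -0.0932, 0.2097], 'tool_rot': [-3.1403, -0.0003, 1.6957], 'force': [0.1667, 0.4733, 0.153], 'grip_width': 0.0001, 'finger_force': 0.0}
shift [-0.022, 0.132, 2.495] twist 0.001 q7 0.43
clock: 54.48
position: [0.5154, -0.0935, 0.0646]
tool_rot: [-3.137, -0.001, 1.695]
force: [0.7, 0.1, -0.8]
grip_width: 0.0
finger_force: 0.0
{'clock': 54.475, 'position': [0.5154, -0.0935, 0.0646], 'tool_rot': [-3.1375, -0.0006, 1.6952], 'force': [0.7479, 0.148, -0.7551], 'grip_width': 0.0, 'finger_force': 0.0}
shift [0.064, 1.58, 0.053] twist -0.003 q7 0.54
```

```bash
python3 -m creep '[[0,0.6,0.05,0,0],[0,1.2,0.05,0,0],[0.05,1.57,0.05,0,0],[0.05,1.57,0.05,0,0]]'; python3 -m creep '[[0.15,0,0,0,0],[0.25,0,0,0,0],[0.32,0,0,0,0],[0.38,0,0,0,0],[0.38,0,0,0,0]]'; python3 -c "
from h import *
s=st(); print((Rz(CY).T@(np.array(s['position'])-C)).round(4))"; python3 -m creep '[[0.05,0,0,0,0],[0.1,0,0,0,0],[0.15,0,0,0,0],[0.15,0,0,0,0]]'; python3 -c "
from h import *
s=st(); print((Rz(CY).T@(np.array(s['position'])-C)).round(4))"
```

```text
clock: 54.98
position: [0.6114, -0.078, 0.0645]
tool_rot: [3.14, 0.0, 1.697]
force: [-0.8, -0.0, 0.3]
grip_width: 0.0003
finger_force: 0.0
clock: 55.6
position: [0.6071, -0.0577, 0.0638]
tool_rot: [3.141, 0.002, 1.695]
force: [1.4, -9.0, -0.4]
grip_width: -0.0003
finger_force: 4.4
{'clock': 55.6, 'position': [0.6071, -0.0577, 0.0638], 'tool_rot': [3.1411, 0.0024, 1.6945], 'force': [1.3723, -8.9671, -0.3774], 'grip_width': -0.0003, 'finger_force': 4.4347}
[-0.1334  0.0952  0.0638]
clock: 56.1
position: [0.6067, -0.0565, 0.0641]
tool_rot: [3.139, 0.011, 1.689]
force: [8.7, -45.3, -8.5]
grip_width: 0.0001
finger_force: 23.1
{'clock': 56.1, 'position': [0.6067, -0.0565, 0.0641], 'tool_rot': [3.139, 0.0112, 1.6891], 'force': [8.6718, -45.3342, -8.5293], 'grip_width': 0.0001, 'finger_force': 23.0565}
[-0.1336  0.0965  0.0641]
```

The stop is hard and at the same place. I retreat clear of both cameras' view and measure the knob in both pictures.

```bash
python3 -m creep '[[-0.3,0,0,0,0],[-0.5,0,0,0,0],[-0.5,-0.8,0,0,0],[-0.5,-1.5,-0.5,0,0],[-0.5,-1.5,-1.5,0,0]]'; python3 -m creep '[[0,0,-0.5,0,0],[1,0,-1,0,0],[2,0,-1,0,0],[3,0,-1,0,0],[4,0,-1,0,0]]'; python3 -m creep '[[0.8,0,0,0,0],[0.8,0,0,0,0]]'
python3 - <<'E'
from h import *
T,Sd=grab_frame("top"),grab_frame("side"); cv2.imwrite("pics/tN.png",T); cv2.imwrite("pics/sN.png",Sd)
T0=cv2.imread("pics/top0.png")
f=lambda i,x,y:cv2.resize(i[y:y+48,x:x+64],None,fx=6,fy=6,interpolation=cv2.INTER_CUBIC)
old=cv2.imread("pics/c6.png"); o=cv2.resize(old,(190,170),interpolation=cv2.INTER_AREA)
v=np.vstack([np.hstack([f(T0,365,250),f(T,355,195)]),np.hstack([f(o,60,70),f(Sd[90:,240:],60,70)])]); cv2.imwrite("pics/kn.png",v); print(v.shape)
st()
E
```

```text
clock: 56.72
position: [0.5166, -0.0882, 0.153]
tool_rot: [-3.136, -0.002, 1.694]
force: [2.2, 1.2, 1.4]
grip_width: -0.0003
finger_force: 0.0
clock: 57.35
position: [0.4899, 0.1525, 0.2139]
tool_rot: [3.141, -0.001, 1.696]
force: [1.0, -0.4, 0.2]
grip_width: 0.0001
finger_force: 0.0
clock: 57.6
position: [0.4834, 0.2017, 0.2133]
tool_rot: [-3.141, -0.001, 1.702]
force: [-1.1, -0.6, 0.4]
grip_width: -0.0002
finger_force: 0.0
(576, 768, 3)
{'clock': 57.7, 'position': [0.4843, 0.1978, 0.2135], 'tool_rot': [-3.1413, 0.0001, 1.6968], 'force': [0.0422, -0.8187, -0.6773], 'grip_width': 0.0002, 'finger_force': 0.0}
```

View pics/kn.png

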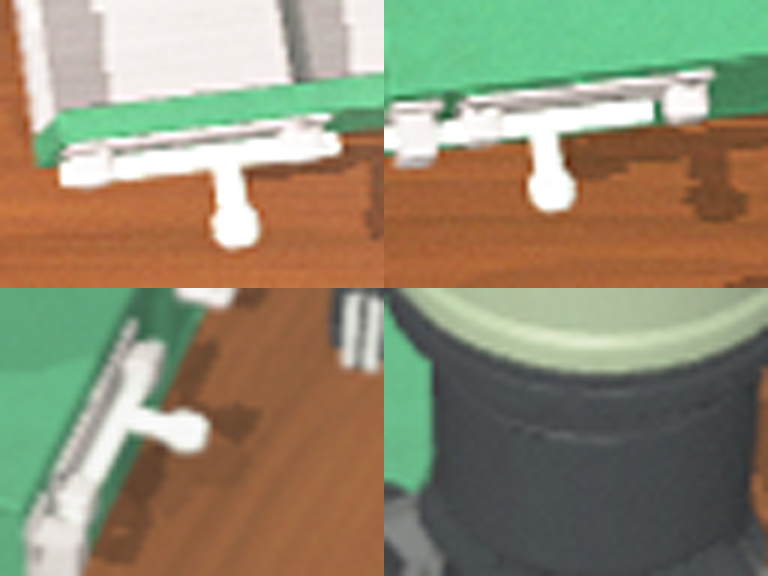

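Run:
```python
from h import *
T0=cv2.imread("pics/top0.png"); T=cv2.imread("pics/tN.png")
L=lambda q:(Rz(CY).T@(q-C)).round(4)
def head(I,x0,y0,x1,y1):
    g=I[y0:y1,x0:x1].astype(float); w=np.clip((g[...,0]-100)/100,0,1)  # blue: white vs wood
    v,u=np.mgrid[y0:y1,x0:x1]; return (w*u).sum()/w.sum(),(w*v).sum()/w.sum(),w.sum()
a=head(T0,396,283,414,294); b=head(T,374,222,392,233)
for h in(a,b): print(np.round(h,2),L(at("top",h[0],h[1],.062)))
# plate right bracket edges (old/new), z .062
for n,I,vs,us in(("old",T0,range(268,278),range(408,430)),("new",T,range(206,216),range(458,482))): pass
# panel ends check via green rows: old panel right end / chest corners from fit
for y in(.087,.117): print("pred top shut",pix("top",[loc(-.133,y,.062)]).round(1),"pred out",pix("top",[loc(-.133-D,y,.062)]).round(1))
```

```text
[403.7  286.69  54.57] [-0.2675  0.0896  0.062 ]
[382.43 225.64  52.45] [-0.1323  0.1147  0.062 ]
pred top shut [[395.2 224.5]] pred out [[404.7 285.3]]
pred top shut [[381.4 226.1]] pred out [[390.6 287. ]]
```

Both cameras give about 25 mm of travel from the start, with the knob now at chest y 0.115. The drawer is shut, since the knob's x offset matches the given 28–33 mm. The bolt may have started partly advanced, so I make one firmer push to confirm the stop.

```bash
python3 -m creep '[[-2,0,0,0,0],[-4,0,0,0,0],[-4.4,0,0,0,0],[-4.6,0,0,0,0],[-4.6,0,0,0,0]]'
python3 - <<'E'
from h import *
t=loc(-.22,.068); rel(t[0],t[1],.058,CY+np.pi/2)
E
```

```text
clock: 58.32
position: [0.5182, -0.0813, 0.2139]
tool_rot: [3.141, 0.001, 1.69]
force: [-0.6, 1.3, 0.0]
grip_width: 0.0003
finger_force: 0.0
{'clock': 58.325, 'position': [0.5182, -0.0813, 0.2139], 'tool_rot': [3.1413, 0.0009, 1.6898], 'force': [-0.6211, 1.2923, 0.0054], 'grip_width': 0.0003, 'finger_force': 0.0}
shift [-0.246, 0.076, 2.598] twist -0.042 q7 0.41
```

```bash
python3 -m creep '[[-0.24,0,1,-0.04,0],[-0.24,0,2,-0.04,0],[-0.24,0,2.55,-0.04,0],[-0.24,0.7,2.55,-0.04,0],[-0.24,1.4,2.55,-0.04,0]]'; python3 -m creep '[[0,0,0,0,0],[0.15,0,0,0,0],[0.3,0,0,0,0],[0.42,0,0,0,0],[0.5,0,0,0,0]]'; python3 -c "
from h import *
s=st(); print((Rz(CY).T@(np.array(s['position'])-C)).round(4))"; python3 -m creep '[[0.05,0,0,0,0],[0.1,0,0,0,0],[0.15,0,0,0,0],[0.2,0,0,0,0],[0.2,0,0,0,0]]'; python3 -c "
from h import *
s=st(); print((Rz(CY).T@(np.array(s['position'])-C)).round(4))"
```

```text
clock: 58.95
position: [0.6045, -0.0817, 0.0603]
tool_rot: [-3.141, 0.0, 1.699]
force: [0.2, -0.2, -0.1]
grip_width: 0.0002
finger_force: 0.0
clock: 59.58
position: [0.6004, -0.0564, 0.0611]
tool_rot: [3.14, 0.008, 1.697]
force: [7.2, -45.1, -10.1]
grip_width: 0.0002
finger_force: 23.3
{'clock': 59.575, 'position': [0.6004, -0.0564, 0.0611], 'tool_rot': [3.1396, 0.0083, 1.6971], 'force': [7.2153, -45.0556, -10.1185], 'grip_width': 0.0002, 'finger_force': 23.3328}
[-0.1399  0.0973  0.0611]
clock: 60.2
position: [0.5994, -0.055, 0.0615]
tool_rot: [3.138, 0.02, 1.689]
force: [14.3, -83.8, -18.7]
grip_width: 0.0002
finger_force: 42.4
{'clock': 60.2, 'position': [0.5994, -0.055, 0.0615], 'tool_rot': [3.1375, 0.0196, 1.6889], 'force': [14.3497, -83.842, -18.7289], 'grip_width': 0.0002, 'finger_force': 42.3784}
[-0.1406  0.0989  0.0615]
```

```bash
python3 -m creep '[[-0.4,0,0,0,0],[-0.6,0,0,0,0],[-0.6,-0.8,0,0,0],[-0.6,-1.5,-0.5,0,0],[-0.6,-1.5,-1.5,0,0]]'; python3 -m creep '[[0,0,-0.5,0,0],[1,0,-1,0,0],[2,0,-1,0,0],[3,0,-1,0,0],[4,0,-1,0,0]]'; python3 -m creep '[[0.8,0,0,0,0],[0.8,0,0,0,0],[0.8,0,0,0,0]]'
python3 - <<'E'
from h import *
T=grab_frame("top"); g=T[222:233,374:392].astype(float); w=np.clip((g[...,0]-100)/100,0,1); v,u=np.mgrid[222:233,374:392]
print((Rz(CY).T@(at("top",(w*u).sum()/w.sum(),(w*v).sum()/w.sum(),.062)-C)).round(4)); st()
# refit the drawer position before/after from plate: match back plate bracket (right) between top0 and now
T0=cv2.imread("pics/top0.png"); up=lambda i:cv2.resize(i,None,fx=8,fy=8,interpolation=cv2.INTER_CUBIC)
n=up(T[190:240,350:430]); 
for nm,(x0,x1,y0,y1) in dict(knob=(399,410,278,294),rbr=(411,422,267,275),lbr=(376,385,271,281)).items():
    r=cv2.matchTemplate(n,up(T0[y0:y1,x0:x1]),cv2.TM_CCOEFF_NORMED); _,s,_,l=cv2.minMaxLoc(r); print(nm,round(s,2),350+l[0]/8-x0,190+l[1]/8-y0)
E
```

```text
clock: 60.82
position: [0.5101, -0.0851, 0.1501]
tool_rot: [-3.136, -0.002, 1.701]
force: [1.6, 0.2, 0.5]
grip_width: 0.0004
finger_force: 0.0
clock: 61.45
position: [0.4817, 0.1553, 0.2109]
tool_rot: [3.141, -0.001, 1.703]
force: [1.4, 0.3, 0.0]
grip_width: -0.0004
finger_force: 0.0
clock: 61.82
position: [0.4761, 0.1999, 0.2106]
tool_rot: [-3.141, -0.0, 1.702]
force: [-0.1, -1.9, 0.5]
grip_width: -0.0004
finger_force: 0.0
[-0.1327  0.1146  0.062 ]
{'clock': 61.875, 'position': [0.4764, 0.1993, 0.2106], 'tool_rot': [-3.1415, -0.0001, 1.7009], 'force': [0.8149, 0.1531, -0.9494], 'grip_width': 0.0002, 'finger_force': 0.0}
knob 0.97 -21.25 -60.625
rbr 0.86 -55.375 -57.0
lbr 0.88 -8.5 -62.25
```

The knob hasn't moved after an 84 N push, so the bolt is at its hard stop with the drawer shut. The arm is clear of everything, so I hand in.

```bash
python3 -c "
from h import *
print(bot.job_done())"
```

```text
the job is handed in; nothing more can be done
None
```

Handed in at about 62 s, verdict not shown: all three gears are packed hub up in tins of their own, the spare tin stands where the stack was, the drawer is shut, and the bolt is at its hard stop, though the cameras show only about 25 mm of its 30 mm travel, so "fully home" is not confirmed.

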